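# Turn slotted blocks over on the turnover jig and gauge their slots

## Robot

A 6-joint arm with a two-finger parallel gripper is mounted at the origin on a cart in front of the work surface, level with it; the furniture and walls round the work are solid. World frame = base frame: x ahead of the robot, y to its left, z up, the work surface at z = 0. Lengths are in m, angles in rad, forces in N, time in s.
With the tool pointing down it reaches from about 0.3 to 0.775 m from the base axis. Payload 14.6 kg.
Tool frame: the origin (TCP) lies at the very end of the fingers, on their centre line; the grasp point (between the pads) lies 19 mm behind it; z points along the fingers, y is the line along which they close (so a half turn about z gives the same grasp; the last joint's range is limited). The gripper opens to 94 mm and grips with 3 to 60 N. Pads are 16 mm wide; open, the fingers measure 119 mm over their backs; the gripper's body (75 mm by 177 mm) begins 78 mm behind the grasp point.
Start: joints at [1.227, 0.3, 1.521, -0, 1.321, -0.067], TCP at [0.15, 0.529, 0.183] pointing down, gripper open.
Joint ranges: [-3.03, 3.03], [-0.79, 2.21], [0.23, 2.52], [-1.04, 4.18], [0, 3.07], [-2.55, 2.55]. Speed limits (rad/s): [2.22, 2.22, 2.57, 3.14, 3.14, 3.14].

## Interface

Orientations are given as [roll, pitch, yaw] about the fixed x, y, z axes, in that order (R = Rz(yaw) Ry(pitch) Rx(roll)).
In Python, from station import ctrl gives the robot as it stands.
- The arm moves only by the tool move_arm, never from a script. Its argument "increments" is a list of rows, each a list of 7 numbers: the opening, from 0 (shut) to 1 (fully open), then the shift along the tool's x, y, z in units of 50 mm (1.0 is 50 mm), then the turn, a rotation vector about the tool's x, y, z in rad. In form: [[claw, tx, ty, tz, rx, ry, rz], ...]. A call has 1 to 20 rows; each row shifts and turns the commanded pose from where the row before left it, along the tool's axes as they then stand; what a row does not reach is not made up. A row lasts 1/10 s, in which the tool goes at most 50 mm and 8.59 degrees, less where a joint would pass 70% of its speed; a pose out of reach is approached as far as the arm can. A call is refused whole if a number of a shift passes 1 or a number of a turn 0.15, either way. A call with a gripper value outside its range is refused whole. The fingers move at their own pace and stop on an object; "force" is the grip in N (left out, the last holds). Time passes only in rows, so rows that do not move let the fingers close. It gives the time, the measured TCP pose, the force, the opening and the grip force at its end, in the units of the state.
- ctrl.get_obs(): the state, without advancing time (a new reading comes with each control period).
- ctrl.camera(name): name is "scene" or "top" or "wrist"; returns a dict with "color" (384x512x3 uint8, blue, green, red), "K" (3x3 intrinsics, pixels), "pose" (4x4, takes a point from camera to world coordinates); the wrist camera has in their place "tool_from_camera" (4x4, takes a point from camera to tool coordinates, whose origin is the TCP and whose axes are the flange's). Camera axes: x right, y down, z forward; pixel columns grow to the right and rows downward; lengths in m; the calibration is good to about 2 mm. A picture is of the moment at which its call begins: read the wrist's pose just before it. There is no depth.
- ctrl.hand_in(): hands the job in; it is judged then, once.
Trained networks look in a picture, given as the dict that the camera call returned (one of the last four; its "shot" number tells which), for a name from the list of things; names that differ only in an ending like _2 or _b are one class to them, and where a whole thing is asked for, a point or a joint stands for the part that bears it (a point fixed in the world has none). Each returns a list of dicts, best first, with "conf" (0 to 1); they miss things now and then, are a little off and sometimes report something else, mostly with a low value. They report only what shows in the picture. A call takes as long as a camera call. They do not tell look-alikes from the thing itself.
- ctrl.cut_out(name, picture): "mask" (384x512 bool, what is visible of it) and "centre" ([row, column] in pixels, amid what is visible of it).
The state is a dict: "time_s": time; "qpos": joint angles; "joint_vel": joint speeds; "tau": joint torques, N m; "ee_pos": TCP position; "eef_rot": TCP orientation; "force": force on the tool from outside, world axes, zero at the start; "moment": the same for the moment, N m; "grip_width": finger opening in m; "grip_force": force on a finger pad.
Only numpy, scipy, OpenCV 4.12 (cv2) and the standard library are available. Lean on these libraries where they do the work, as an engineer would, in place of code of your own. Each camera call takes 0.05 s, during which the arm holds its last target. There are 200 camera calls.

## Task

Turn the slotted wooden blocks over with the turnover jig: lay each one face up in the pocket of the open leaf that fits its width, then, with all of them loaded, swing the leaf right over by its bar so that they drop face down into the fixed nest, and swing it back open until it lies flat. Then stand the depth gauge's blade upright on the bottom of each block's slot for a moment, the widest block first and the narrowest last, and put the gauge back upright in its stand, fully home. Leave the blocks in the nest, and do not disturb the cork block, the tape measure or the plain offcut.

Things in the scene. Friction and masses are not known exactly. Their poses are not given: they have to be found in the camera images.
- turnover_jig: the turnover jig, dark base board with a hinged plywood leaf and a plywood nest, fixed to the bench: base 186 x 257 mm, 10 mm thick. Origin: centre of the base's underside, straight below the middle of the hinge line. Its y axis runs along the hinge; -x points to the side where the leaf lies open, +x to the fixed nest. Where the jig stands varies, and it may be turned by up to 0.2 rad
- leaf_hinge (a point): middle of the hinge line of the jig, 30 mm above the bench
- leaf (a joint): angle of the hinged leaf (rad): 0 = lying open and flat on the -x side, pi/2 = upright, pi = swung right over, lying upside down above the nest, on its stop. It turns about the hinge line, the jig's y axis, through leaf_hinge. The hinge is slightly stiff (0.3 N m, so 2 to 7 N at the bar); an empty leaf stays where it is left
- leaf_bar (a point): middle of the round steel pull bar of the leaf: bar 10 mm thick, 96 mm long between two arms, parallel to the hinge and 130 mm from it, 28 mm above the bench when the leaf is open. There is 35 mm free between the bar and the leaf's rim. The bar may turn between the fingers as the leaf swings. The frame turns with the leaf
- pocket_wide (a point): middle of the floor of the leaf's pocket for the wide block (74 mm along the hinge, 66 mm across it, walls 8 mm high, floor 16 mm above the bench when the leaf is open). Frame turns with the leaf; at leaf 0 its axes are those of the jig
- pocket_middle (a point): middle of the floor of the leaf's pocket for the middle block (62 mm along the hinge, 66 mm across it, walls 8 mm high, floor 16 mm above the bench when the leaf is open). Frame turns with the leaf; at leaf 0 its axes are those of the jig
- pocket_narrow (a point): middle of the floor of the leaf's pocket for the narrow block (50 mm along the hinge, 66 mm across it, walls 8 mm high, floor 16 mm above the bench when the leaf is open). Frame turns with the leaf; at leaf 0 its axes are those of the jig
- nest_wide (a point): middle of the floor of the fixed nest pocket for the wide block, opposite its leaf pocket (75 mm along the hinge, 66 mm across it; floor 16 mm above the bench; end walls 7 mm, dividers 14 mm high). Axes those of the jig
- nest_middle (a point): middle of the floor of the fixed nest pocket for the middle block, opposite its leaf pocket (63 mm along the hinge, 66 mm across it; floor 16 mm above the bench; end walls 7 mm, dividers 14 mm high). Axes those of the jig
- nest_narrow (a point): middle of the floor of the fixed nest pocket for the narrow block, opposite its leaf pocket (51 mm along the hinge, 66 mm across it; floor 16 mm above the bench; end walls 7 mm, dividers 14 mm high). Axes those of the jig
- wide_block: the wide hardwood block, 60 x 68 x 24 mm (x, y, z; may be absent). Origin: centre of the underside; z points out of the face (rounded edges, dark round inlay), up at the start. A slot 9 mm wide, 12 mm deep, open at both ends, runs along y through the middle of the underside; face down in the nest it opens upward and runs along the hinge. Half a turn about z makes no difference
- middle_block: the middle hardwood block, 60 x 56 x 24 mm (x, y, z; may be absent). Origin: centre of the underside; z points out of the face (rounded edges, dark round inlay), up at the start. A slot 9 mm wide, 12 mm deep, open at both ends, runs along y through the middle of the underside; face down in the nest it opens upward and runs along the hinge. Half a turn about z makes no difference
- narrow_block: the narrow hardwood block, 60 x 44 x 24 mm (x, y, z; may be absent). Origin: centre of the underside; z points out of the face (rounded edges, dark round inlay), up at the start. A slot 9 mm wide, 12 mm deep, open at both ends, runs along y through the middle of the underside; face down in the nest it opens upward and runs along the hinge. Half a turn about z makes no difference
- depth_gauge: the depth gauge: a steel blade 4 mm thick (x), 30 mm wide (y), showing 45 mm below a wooden handle 18 mm (x) x 44 mm (y) x 60 mm (z). Origin: middle of the blade's tip; z points up the blade, handle from z = 45 to 105 mm. It stands upright in its stand at the start
- gauge_stand: fixed wooden stand of the gauge, 60 x 70 x 50 mm high, origin at the centre of its underside; the gauge's blade stands in the slot in its top (8 mm in x, 34 mm in y, 46 mm deep), the handle resting on top, so that the gauge's tip is 5 mm above the bench. Gauge axes along the stand's (half a turn about z also fits)
- stand_slot (a point): middle of the slot's mouth, on top of the gauge stand, 50 mm above the bench
- cork_block: cork sanding block, 61 x 110 x 36 mm, a bystander; origin at the centre of its underside
- tape_measure: yellow and black tape measure, 39 x 70 x 64 mm, a bystander; origin at the centre of its underside
- offcut_3: sawn hardwood offcut, 50 x 66 x 45 mm, without slot or inlay, a bystander; origin at the centre of its underside
Mind the look-alikes: they are no part of the job. Leave any blue or orange look-alike of the gauge_stand alone.

How it is judged:
By the outcome, as a careful person would: the job done as asked, in the order asked, and still so for the second after the job is handed in, with the robot touching nothing.
Of wide_block, middle_block, narrow_block only 2 to 3 are there at a start; the rules pass over those that are not, and their reading is None.
At some moment in a run one of wide_block, middle_block, narrow_block may be knocked a few centimetres aside while the robot is not near it.
It also fails if it takes over 210 s, if anything falls off the work surface, if the arm or the gripper's body presses on something with over 40 N, if the wrist force passes 120 N, or if a joint passes its speed limit or range.

## Working session

There is one attempt and no reset: what is moved stays moved. The work goes in short steps, Python scripts to look and compute and a tool call to move; the robot and the scene stay as the last step left them, time stands still between calls to the robot, and variables do not carry over. Pictures are saved under pics/ and viewed, at most 15 in all, crops included, and the job is handed in when it is done.

Besides the shell and the picture viewer there is one more tool, called after "Request:" in YAML: its name, and indented under it one key for each argument. move_arm: Moves the arm, as the interface text tells. Its arguments: {"type":"object","properties":{"increments":{"type":"array","items":{"type":"array","items":{"type":"number"}}},"force":{"type":"number"}},"required":["increments"]}

```bash
ls; mkdir -p pics; cat > h.py <<'E'
import numpy as np, cv2
from scipy.spatial.transform import Rotation as R
from station import ctrl
def ray(p,uv,T=None):
    T=np.array(p["pose"]) if T is None else T
    d=np.linalg.inv(np.array(p["K"]))@np.array([uv[0],uv[1],1.0])
    return T[:3,3],T[:3,:3]@d
def at(p,uv,z,T=None):
    o,d=ray(p,uv,T); return o+d*(z-o[2])/d[2]
def proj(p,X,T=None):
    T=np.array(p["pose"]) if T is None else T
    X=np.atleast_2d(X); c=(X-T[:3,3])@T[:3,:3]; q=c@np.array(p["K"]).T
    return q[:,:2]/q[:,2:]
def toolT(o):
    T=np.eye(4);T[:3,:3]=R.from_euler('xyz',o["eef_rot"]).as_matrix();T[:3,3]=o["ee_pos"];return T
def wrist():
    o=ctrl.get_obs();p=ctrl.camera("wrist");return p,toolT(o)@np.array(p["tool_from_camera"])
E
cat > a.py <<'E'
from h import *
ims=[]
for n in ["top","scene"]:
    p=ctrl.camera(n); im=p["color"].copy(); cv2.imwrite(f"pics/{n}0.png",im)
    print(n,np.round(p["pose"],3).tolist())
    for k in ["turnover_jig","leaf_bar","wide_block","middle_block","narrow_block","depth_gauge","gauge_stand","cork_block","tape_measure","offcut_3"]:
        for d in ctrl.cut_out(k,p)[:3]:
            m=d["mask"].astype(np.uint8)
            if m.sum()<5: continue
            r=cv2.minAreaRect(cv2.findNonZero(m)); c=d["centre"]
            print(k,round(d["conf"],2),np.round(c),m.sum(),[np.round(x,1) for x in r],np.round(at(p,(c[1],c[0]),0.02),3))
E
python3 a.py; python3 -c "
import cv2
for n in ['top','scene']:
    cv2.imwrite(f'pics/{n}b.png',cv2.resize(cv2.imread(f'pics/{n}0.png'),(800,600),interpolation=2))"
```

```text
pics
top [[-0.021, -0.995, 0.095, 0.413], [-1.0, 0.022, 0.005, -0.048], [-0.008, -0.095, -0.995, 1.431], [0.0, 0.0, 0.0, 1.0]]
turnover_jig 0.74 [189. 253.] 4478 [array([250.8, 194.1]), array([81.3, 69.2]), np.float64(8.7)] [ 0.565 -0.022  0.02 ]
leaf_bar 0.63 [220. 334.] 378 [array([335.7, 217.9]), array([24.7, 20.2]), np.float64(9.5)] [ 0.457 -0.28   0.02 ]
leaf_bar 0.59 [203. 246.] 1750 [array([247. , 208.5]), array([68.1, 39.8]), np.float64(10.7)] [0.518 0.001 0.02 ]
wide_block 0.75 [219. 152.] 399 [array([149.9, 221.3]), array([22. , 18.7]), np.float64(20.0)] [0.474 0.307 0.02 ]
narrow_block 0.7 [192. 149.] 295 [array([146.2, 189.8]), array([15.3, 19.6]), np.float64(11.3)] [0.56  0.316 0.02 ]
depth_gauge 0.52 [219. 338.] 115 [array([338.5, 217.9]), array([17.1,  7.4]), np.float64(8.1)] [ 0.462 -0.291  0.02 ]
gauge_stand 0.85 [176. 324.] 493 [array([323.3, 178.2]), array([24.1, 21.4]), np.float64(11.3)] [ 0.599 -0.251  0.02 ]
gauge_stand 0.68 [222. 336.] 358 [array([335.8, 218.2]), array([24.7, 19.9]), np.float64(9.5)] [ 0.45  -0.285  0.02 ]
gauge_stand 0.66 [209. 377.] 509 [arra
[... 1377 characters left out ...]
_block 0.71 [268. 216.] 1074 [array([214.1, 268.8]), array([44.3, 25.3]), np.float64(78.7)] [ 0.393 -0.163  0.02 ]
tape_measure 0.82 [236. 343.] 650 [array([346.2, 236.3]), array([27.6, 25.7]), np.float64(14.0)] [ 0.732 -0.21   0.02 ]
tape_measure 0.72 [272. 215.] 1114 [array([214.3, 268.8]), array([44.5, 26.1]), np.float64(78.7)] [ 0.388 -0.17   0.02 ]
tape_measure 0.61 [214. 256.] 5069 [array([249.5, 211.5]), array([85.4, 81.6]), np.float64(71.6)] [ 0.557 -0.049  0.02 ]
offcut_3 0.62 [180. 168.] 475 [array([168.9, 183.2]), array([26.8, 18.7]), np.float64(85.6)] [0.378 0.168 0.02 ]
offcut_3 0.45 [143. 183.] 373 [array([182. , 141.5]), array([19., 20.]), np.float64(90.0)] [0.468 0.295 0.02 ]
```

View pics/topb.png

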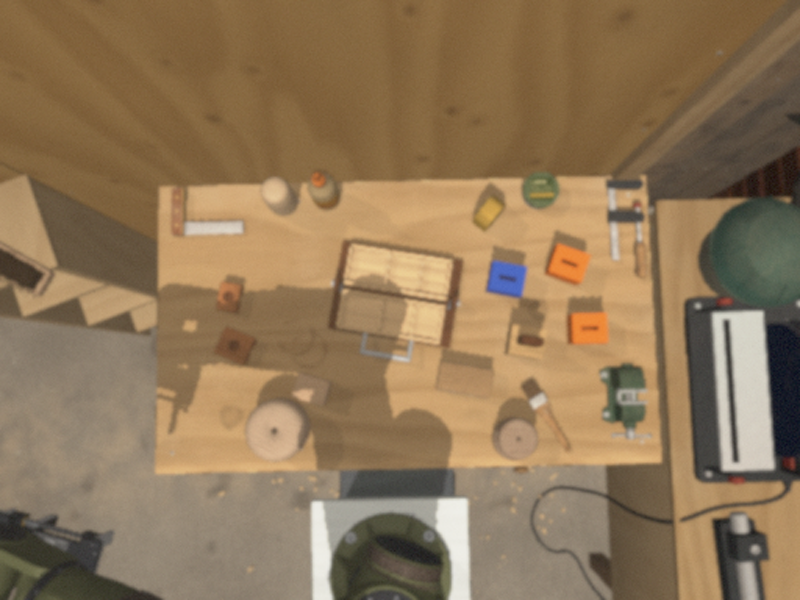

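View pics/sceneb.png

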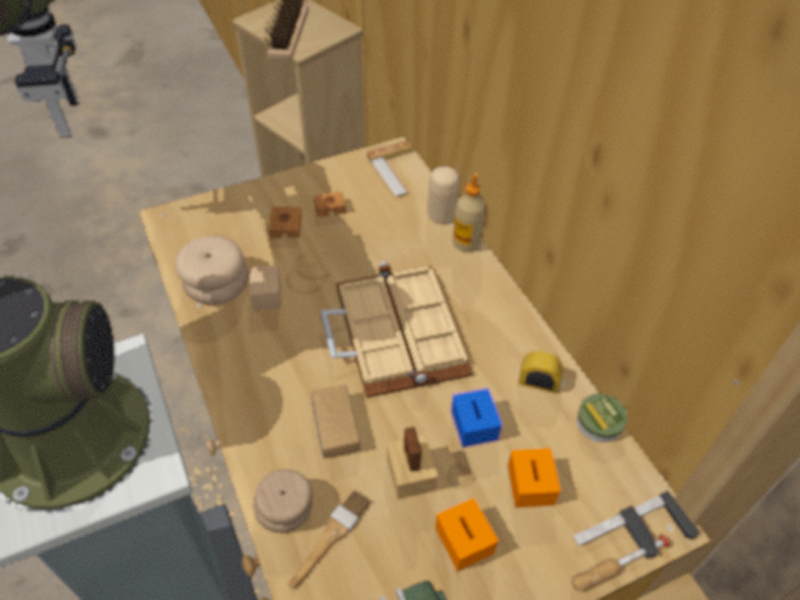

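The top view (800x600) shows the jig in the middle (395,290) with its leaf open towards the robot and the bar at (387,350). There are two slotted blocks with inlays, at (235,346) and (229,296), and no third. The wooden gauge stand with its gauge is at (527,341). The blue and orange stands are decoys.

```bash
cat >> h.py <<'E'
def go(x,y,z,yaw=None,tilt=0,o=None):
    "print shift (units) in present tool axes and turn to reach a pointing-down pose; yaw = tool y-axis direction mod pi"
    o=o or ctrl.get_obs();T=toolT(o);Rm=T[:3,:3]
    s=Rm.T@(np.array([x,y,z])-T[:3,3])/0.05
    print("from",np.round(T[:3,3],4),"shift",np.round(s,3),"rows>=",np.ceil(np.linalg.norm(s)), end=' ')
    if yaw is not None:
        best=None
        for k in (0,np.pi):
            yv=np.array([np.cos(yaw+k),np.sin(yaw+k),0]);zv=np.array([0,0,-1.]);G=np.c_[np.cross(yv,zv),yv,zv]
            r=R.from_matrix(Rm.T@G).as_rotvec()
            print("rot",np.round(r,4),end=' ')
    print("q6",round(o["qpos"][5],2))
E
python3 - <<'E'
from h import *
o=ctrl.get_obs();print({k:np.round(v,3) for k,v in o.items()})
print(np.round(toolT(o),3))
p=ctrl.camera("wrist");print(np.round(p["tool_from_camera"],3),np.round(p["K"],1))
go(0.46,0.30,0.30,np.pi/2)
E
```

```text
{'time_s': np.float64(1.1), 'qpos': array([ 1.227,  0.3  ,  1.521, -0.   ,  1.321, -0.067]), 'joint_vel': array([ 0.   ,  0.001, -0.001, -0.   , -0.   ,  0.001]), 'tau': array([-0.0000e+00, -5.3165e+01, -3.5293e+01,  7.1000e-02,  2.1000e-02,
       -0.0000e+00]), 'ee_pos': array([0.15 , 0.529, 0.183]), 'eef_rot': array([3.142, 0.   , 2.865]), 'force': array([ 0.244,  0.468, -0.606]), 'moment': array([-0.02 , -0.024, -0.073]), 'grip_force': np.float64(0.0), 'grip_width': np.float64(0.094)}
[[-0.962  0.273  0.     0.15 ]
 [ 0.273  0.962  0.     0.529]
 [-0.     0.    -1.     0.183]
 [ 0.     0.     0.     1.   ]]
[[-0.    -0.963 -0.271  0.08 ]
 [ 1.    -0.001  0.002  0.001]
 [-0.002 -0.271  0.963 -0.203]
 [ 0.     0.     0.     1.   ]] [[340.    0.  258.8]
 [  0.  340.  195.3]
 [  0.    0.    1. ]]
from [0.1503 0.5291 0.1831] shift [-7.21  -2.714 -2.337] rows>= 9.0 rot [ 0.      0.     -0.2768] rot [ 0.     -0.      2.8648] q6 -0.07
```

Request:
move_arm:
  increments:
    - [1,0,0,-0.9,0,0,0]
    - [1,0,0,-0.84,0,0,0]
    - [1,-0.75,-0.5,0,0,0,0]
    - [1,-0.75,-0.5,0,0,0,0]
    - [1,-0.75,-0.5,0,0,0,0]
    - [1,-0.75,-0.5,0,0,0,0]
    - [1,-0.75,-0.5,0,0,0,0]
    - [1,-0.75,-0.5,0,0,0,0]
    - [1,-0.75,-0.5,0,0,0,0]
    - [1,-0.75,-0.5,0,0,0,0]
    - [1,-0.75,-0.5,0,0,0,0]
    - [1,-0.75,-0.5,0,0,0,0]
    - [1,-0.75,-0.5,0,0,0,0]
    - [1,-0.75,-0.5,0,0,0,0]
    - [1,0,0,0,0,0,-0.138]
    - [1,0,0,0,0,0,-0.138]
    - [1,0,0,0,0,0,0]
    - [1,0,0,0,0,0,0]

```text
time_s: 2.95
ee_pos: [0.5011, 0.1176, 0.2702]
eef_rot: [3.142, 0.0, 3.137]
force: [-0.5, 1.1, 0.2]
grip_width: 0.0936
grip_force: 0.0
```

```bash
python3 - <<'E'
from h import *
p,T=wrist(); im=p["color"]; cv2.imwrite("pics/w1.png",cv2.resize(im,(800,600),interpolation=2)); np.savez("w1",im=im,T=T,K=p["K"])
print(np.round(T,3).tolist())
for k,z in [("wide_block",.024),("middle_block",.024),("narrow_block",.024),("turnover_jig",.01),("leaf_bar",.028)]:
    for d in ctrl.cut_out(k,p)[:2]:
        m=d["mask"].astype(np.uint8); cs=max(cv2.findContours(m,0,2)[0],key=cv2.contourArea)[:,0]
        w=np.array([at(p,c,z,T)[:2] for c in cs]).astype(np.float32)*1000
        print(k,round(d["conf"],2),np.round(d["centre"]),[np.round(x,1) for x in cv2.minAreaRect(w)])
E
```

```text
[[0.005, 0.962, 0.272, 0.422], [1.0, -0.005, -0.0, 0.119], [0.001, 0.272, -0.962, 0.473], [0.0, 0.0, 0.0, 1.0]]
wide_block 0.75 [135. 401.] [array([468.9, 309.5]), array([77. , 62.5]), np.float64(65.1)]
wide_block 0.28 [73. 43.] [array([ 391.8, -147.7]), array([107.9,  61.1]), np.float64(78.6)]
middle_block 0.32 [172. 163.] [array([505.4,  -9.3]), array([233.1, 140.1]), np.float64(79.6)]
narrow_block 0.69 [208. 404.] [array([567.6, 320.8]), array([52.5, 62.8]), np.float64(77.4)]
turnover_jig 0.68 [197. 160.] [array([550.1, -23.8]), array([281.5, 230.5]), np.float64(78.7)]
turnover_jig 0.33 [136. 401.] [array([470. , 316.2]), array([78.1, 62. ]), np.float64(65.1)]
leaf_bar 0.91 [171. 163.] [array([504.5,  -8.4]), array([231.3, 137.7]), np.float64(79.9)]
```

View pics/w1.png

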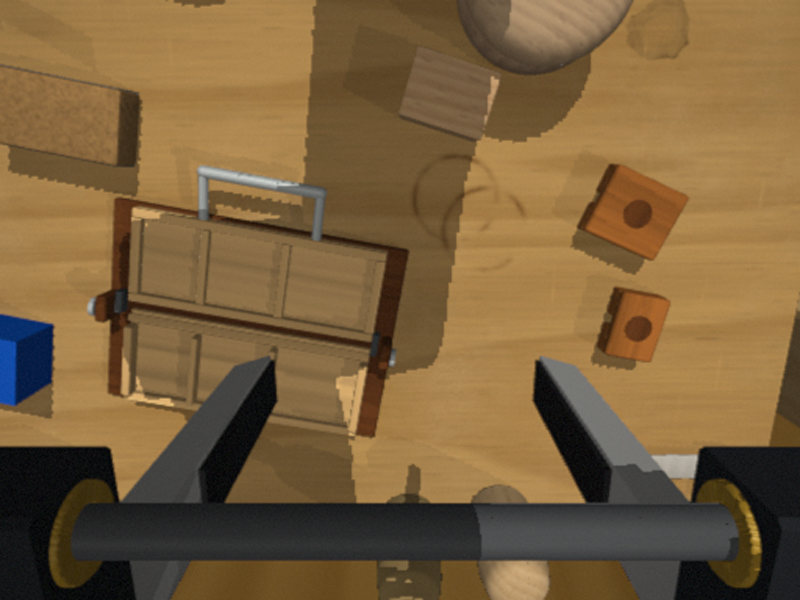

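The wrist view has -x up and +y to the right. The jig's base corners are near (117,199), (407,250), (375,436) and (110,393), and the bar runs (203,170)-(324,190). The leaf pockets from left to right are narrow, middle and wide. The wide block is at (637,213) and the narrow one at (638,327).

```bash
cat >> h.py <<'E'
from scipy.optimize import minimize, least_squares
def box(x,y,a,sx,sy,z0,z1):
    c,s=np.cos(a),np.sin(a)
    return np.array([[x+c*i*sx/2-s*j*sy/2,y+s*i*sx/2+c*j*sy/2,z] for i in(-1,1) for j in(-1,1) for z in(z0,z1)])
def fitbox(p,T,mask,x0,sx,sy,z0,z1,angs=None):
    def cost(v):
        h=cv2.convexHull(proj(p,box(*v,sx,sy,z0,z1),T).astype(np.float32))
        m=np.zeros((384*4,512*4),np.uint8); cv2.fillConvexPoly(m,np.round(h*4*16+1.5*16).astype(np.int32),1,shift=4)
        M=cv2.resize(mask.astype(np.uint8),None,fx=4,fy=4,interpolation=0)
        return 1-(m&M).sum()/((m|M).sum()+1)
    best=None
    for a in (angs if angs is not None else np.arange(-1.5,1.6,.35)):
        i=np.array([[0,0,0],[.012,0,0],[0,.012,0],[0,0,.2]])+np.r_[x0[0],x0[1],a]
        r=minimize(cost,i[0],method='Nelder-Mead',options=dict(initial_simplex=i,xatol=1e-4,fatol=1e-4,maxiter=120))
        if best is None or r.fun<best.fun: best=r
    return best.x,1-best.fun
def fitjig(p,T,pts,x0=(0.55,-.02,-.17)):
    "pts: list of (jig-frame xyz, pixel uv)"
    J=np.array([q[0] for q in pts],float);U=np.array([q[1] for q in pts],float)
    def f(v):
        c,s=np.cos(v[2]),np.sin(v[2]);X=np.c_[v[0]+c*J[:,0]-s*J[:,1],v[1]+s*J[:,0]+c*J[:,1],J[:,2]]
        return (proj(p,X,T)-U).ravel()
    r=least_squares(f,x0);return r.x,np.round(f(r.x).reshape(-1,2),1).tolist()
E
python3 - <<'E'
from h import *
d=np.load("w1.npz");p={"K":d["K"]};T=d["T"];im=d["im"]
k=512/800
pts=[((-.093,-.1285,.01),(117,199)),((-.093,.1285,.01),(407,250)),((.093,.1285,.01),(375,436)),((.093,-.1285,.01),(110,393)),((-.13,-.048,.028),(203,170)),((-.13,.048,.028),(324,190))]
print(fitjig(p,T,[(a,np.array(b)*k) for a,b in pts]))
hsv=cv2.cvtColor(im,cv2.COLOR_BGR2HSV)
for name,c,sy in [("wide",(637,213),.068),("narrow",(638,327),.044)]:
    cx,cy=np.array(c)*k
    g=np.full(im.shape[:2],cv2.GC_BGD,np.uint8)
    g[int(cy-40):int(cy+40),int(cx-45):int(cx+45)]=cv2.GC_PR_BGD
    m0=((hsv[...,0]<13)&(hsv[...,1]>150)); yy,xx=np.mgrid[:384,:512]
    near=(abs(xx-cx)<45)&(abs(yy-cy)<(38)); m0&=near
    n,l,s,ce=cv2.connectedComponentsWithStats(m0.astype(np.uint8)); 
    i=1+np.argmin(np.hypot(*(ce[1:]-[cx,cy]).T)+1e3*(s[1:,4]<200)); m=l==i
    m=cv2.morphologyEx(m.astype(np.uint8),cv2.MORPH_CLOSE,np.ones((9,9)))
    print(name,m.sum(),np.round(ce[i]))
    w=at(p,(cx,cy),.024,T)
    for wd in (.068,.056,.044): print(wd,fitbox(p,T,m,w,.06,wd,0,.024))
E
```

```text
(array([ 0.56955943, -0.01846483, -0.18080954]), [[-1.6, -1.2], [2.0, -0.6], [0.7, -0.2], [-0.7, 0.3], [1.0, 0.5], [-1.4, 1.2]])
wide 238 [408. 136.]
0.068 (array([ 0.48344647,  0.2909785 , -0.1855328 ]), np.float64(0.09090475053712099))
0.056 (array([0.48166759, 0.29443943, 1.38852676]), np.float64(0.10800998411617879))
0.044 (array([ 0.47663192,  0.29728189, -1.76097718]), np.float64(0.1358302122347066))
narrow 180 [408. 210.]
0.068 (array([ 0.60819589,  0.33795649, -0.80469297]), np.float64(0.07970994436910128))
0.056 (array([0.59536304, 0.3314821 , 0.88352334]), np.float64(0.09322198485142752))
0.044 (array([0.58094675, 0.32181345, 0.89352   ]), np.float64(0.11730910276261097))
```

Request:
move_arm:
  increments:
    - [1,-0.3,0.8,0.4,0,0,0]
    - [1,-0.3,0.8,0.4,0,0,0]
    - [1,-0.3,0.8,0.4,0,0,0]
    - [1,-0.3,0.75,0.4,0,0,0]
    - [1,0,0.7,0.6,0,0,0]
    - [1,0,0,0,0,0,0]
    - [1,0,0,0,0,0,0]

```text
time_s: 3.95
ee_pos: [0.561, 0.3103, 0.1595]
eef_rot: [-3.141, -0.001, 3.142]
force: [1.1, -1.4, 0.7]
grip_width: 0.0941
grip_force: 0.0
```

```bash
python3 - <<'E'
from h import *
p,T=wrist(); im=p["color"]; cv2.imwrite("pics/w2.png",cv2.resize(im,(800,600),interpolation=2)); np.savez("w2",im=im,T=T,K=p["K"])
for k in ("wide_block","narrow_block","middle_block"):
  for d in ctrl.cut_out(k,p)[:2]:
    m=d["mask"]; c=d["centre"]; w=at(p,(c[1],c[0]),.024,T); print(k,round(d["conf"],2),np.round(c),m.sum(),np.round(w,3))
    if d["conf"]<.4: continue
    for wd in (.068,.056,.044): x,i=fitbox(p,T,m,w,.06,wd,0,.024); print(wd,np.round(x,4),round(i,3))
E
```

```text
wide_block 0.86 [ 88. 257.] 4773 [0.471 0.31  0.024]
0.068 [ 0.4693  0.3137 -0.4206] 0.977
0.056 [0.4673 0.3124 1.1433] 0.835
0.044 [ 0.4616  0.3143 -1.9956] 0.666
wide_block 0.36 [240.  24.] 3672 [0.626 0.06  0.024]
narrow_block 0.6 [187. 271.] 2604 [0.568 0.324 0.024]
0.068 [ 0.5738  0.3278 -1.725 ] 0.661
0.056 [ 0.5698  0.3242 -0.1819] 0.786
0.044 [ 0.57    0.3255 -0.1981] 0.966
middle_block 0.16 [239.  26.] 3724 [0.625 0.062 0.024]
```

View pics/w2.png

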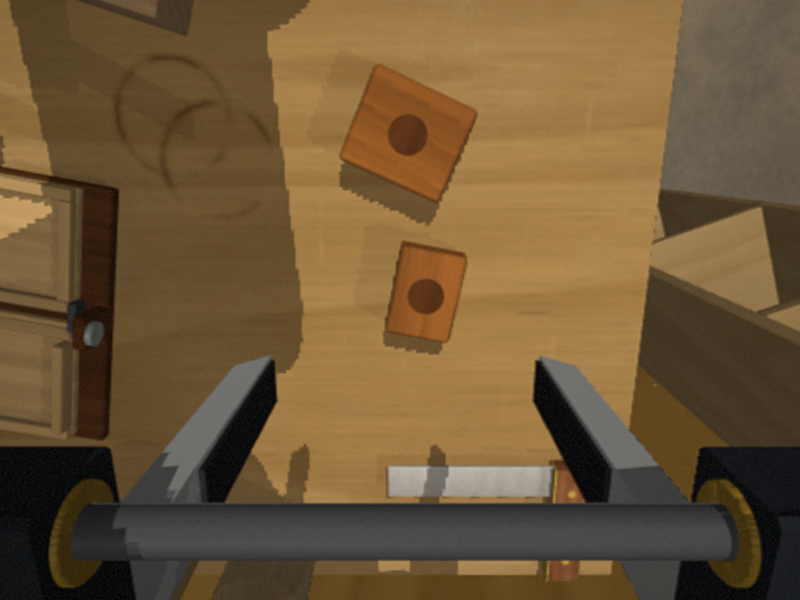

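The wide block is at (407,134) and the narrow one at (426,297). Both fits are good (IoU 0.97), so I'll go for the wide block.

```bash
python3 - <<'E'
from h import *
go(.4693,.3137,.010,-.4206)
E
```

```text
from [0.562  0.3092 0.1616] shift [1.859 0.084 3.029] rows>= 4.0 rot [2.5000e-03 4.0000e-04 1.9893e+00] rot [-4.0000e-04  2.3000e-03 -1.1523e+00] q6 -1.12
```

Request:
move_arm:
  increments:
    - [1,0.93,0.042,0,0,0,0.142]
    - [1,0,0,0,0,0,0.142]
    - [1,0,0,0,0,0,0.142]
    - [1,0,0,0.1,0,0,0.142]
    - [1,0,0,0.1,0,0,0.142]
    - [1,0,0,0.1,0,0,0.142]
    - [1,0,0,0.1,0,0,0.142]
    - [1,0,0,0.1,0,0,0.142]
    - [1,0,0,0.1,0,0,0.142]
    - [1,0,0,0.1,0,0,0.142]
    - [1,0,0,0.1,0,0,0.142]
    - [1,0,0,0.1,0,0,0.142]
    - [1,0,0,0.1,0,0,0.142]
    - [1,0,0,0.1,0,0,0.142]
    - [1,0,0,0,0,0,0]

```text
time_s: 5.65
ee_pos: [0.5151, 0.3114, 0.1056]
eef_rot: [3.141, -0.0, 1.149]
force: [0.3, 0.1, 0.4]
grip_width: 0.0943
grip_force: 0.0
```

```bash
python3 - <<'E'
from h import *
go(.4693,.3137,.010,-.4206)
E
```

```text
from [0.5151 0.3114 0.1056] shift [-0.334 -0.855  1.911] rows>= 3.0 rot [ 0.0004 -0.0004 -0.0009] rot [-6.0000e-04 -6.0000e-04  3.1407e+00] q6 0.9
```

Request:
move_arm:
  increments:
    - [1,-0.17,-0.43,0,0,0,0]
    - [1,-0.164,-0.425,0,0,0,0]
    - [1,0,0,0.6,0,0,0]
    - [1,0,0,0.6,0,0,0]
    - [1,0,0,0.5,0,0,0]
    - [1,0,0,0.21,0,0,0]
    - [1,0,0,0,0,0,0]
    - [0.4,0,0,0,0,0,0]
    - [0.4,0,0,0,0,0,0]
    - [0.4,0,0,0,0,0,0]
    - [0.4,0,0,0,0,0,0]
    - [0.4,0,0,0,0,0,0]
  force: 20

```text
time_s: 6.85
ee_pos: [0.4691, 0.3143, 0.01]
eef_rot: [3.141, -0.0, 1.153]
force: [-0.0, -0.6, 0.0]
grip_width: 0.0577
grip_force: 0.0
```

Request:
move_arm:
  increments:
    - [0.4,0,0,0,0,0,0]
    - [0.4,0,0,0,0,0,0]

```text
time_s: 7.05
ee_pos: [0.469, 0.3142, 0.0097]
eef_rot: [3.142, -0.0, 1.153]
force: [0.5, 0.5, -0.2]
grip_width: 0.0414
grip_force: 0.0
```

```bash
python3 - <<'E'
from h import *
p,T=wrist(); im=p["color"]; cv2.imwrite("pics/w3.png",im)
go(.4693,.3137,.010,-.4206)
E
```

```text
from [0.469  0.3142 0.0096] shift [-0.006  0.01  -0.007] rows>= 1.0 rot [-0.0001  0.0001  0.0027] rot [-1.0000e-04 -1.0000e-04 -3.1389e+00] q6 0.94
```

View pics/w3.png

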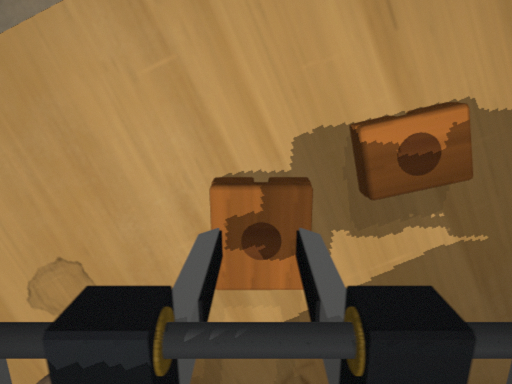

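The block has been knocked to tool +x: it is now at (262,235), just beyond the fingertips. I'll re-measure it from this picture.

```bash
python3 - <<'E'
from h import *
o=ctrl.get_obs()
p,T=wrist()
print("tcp px",proj(p,np.array([o["ee_pos"]]),T))
for k in ("wide_block","narrow_block"):
  d=ctrl.cut_out(k,p)[0]
  m=d["mask"]; c=d["centre"]; w=at(p,(c[1],c[0]),.024,T); print(k,round(d["conf"],2),np.round(c),m.sum(),np.round(w,3))
  x,i=fitbox(p,T,m,w,.06,.068 if k[0]=='w' else .044,0,.024,[-.6,-.4,-.2,0]); print(np.round(x,4),round(i,3)); print(np.round(proj(p,box(*x,.06,.068,.024,.024),T)[::2]))
E
```

```text
tcp px [[260.51203075 230.28069573]]
wide_block 0.64 [224. 256.] 9530 [0.471 0.324 0.024]
[ 0.4682  0.3134 -0.4184] 0.822
[[212. 291.]
 [208. 185.]
 [308. 291.]
 [313. 185.]]
narrow_block 0.9 [151. 410.] 9351 [0.566 0.329 0.024]
[ 0.5691  0.3259 -0.2141] 0.95
[[370. 220.]
 [355. 103.]
 [474. 200.]
 [469.  78.]]
```

```bash
python3 - <<'E'
from h import *
o=ctrl.get_obs();print(o["grip_width"],o["grip_force"],o["ee_pos"],o["force"])
p,T=wrist(); cv2.imwrite("pics/w4.png",cv2.resize(p["color"][165:325,165:365],(800,640),interpolation=2)[:600])
E
```

```text
0.03792055417521418 0.0 [0.46899523 0.31417044 0.00963165] [-0.37603235  0.22317023  0.11559156]
```

View pics/w4.png

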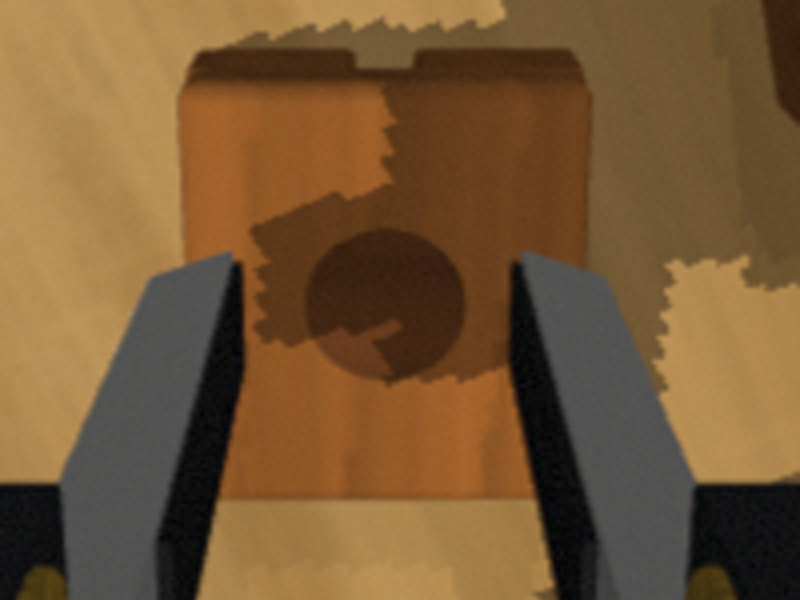

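The fingertips are drawn over the block's top and cast shadows on it, so they are higher than the reading says. I'll feel for the top gently.

Request:
move_arm:
  increments:
    - [0.4,0,0,0.04,0,0,0]
    - [0.4,0,0,0,0,0,0]

```text
time_s: 7.5
ee_pos: [0.4688, 0.3141, 0.0073]
eef_rot: [-3.141, 0.0, 1.153]
force: [0.3, 0.6, -0.2]
grip_width: 0.0376
grip_force: 0.0
```

Request:
move_arm:
  increments:
    - [0.4,0,0,0.04,0,0,0]
    - [0.4,0,0,0,0,0,0]

```text
time_s: 7.7
ee_pos: [0.4689, 0.3141, 0.0053]
eef_rot: [-3.141, 0.0, 1.153]
force: [0.5, 0.2, 0.7]
grip_width: 0.0376
grip_force: 0.0
```

Request:
move_arm:
  increments:
    - [0.4,0,0,0.04,0,0,0]
    - [0.4,0,0,0,0,0,0]

```text
time_s: 7.9
ee_pos: [0.4689, 0.3141, 0.0034]
eef_rot: [-3.141, 0.0, 1.153]
force: [-1.0, 0.3, 0.4]
grip_width: 0.0374
grip_force: 0.0
```

Request:
move_arm:
  increments:
    - [0.4,0,0,0.04,0,0,0]
    - [0.4,0,0,0,0,0,0]

```text
time_s: 8.1
ee_pos: [0.4691, 0.3143, 0.002]
eef_rot: [3.141, -0.0, 1.153]
force: [-1.4, -0.1, 5.8]
grip_width: 0.0376
grip_force: 2.4
```

Request:
move_arm:
  increments:
    - [0.4,0,0,0.04,0,0,0]
    - [0.4,0,0,0,0,0,0]

```text
time_s: 8.3
ee_pos: [0.4693, 0.3144, 0.0018]
eef_rot: [3.141, -0.001, 1.153]
force: [-11.3, -6.1, 27.0]
grip_width: 0.0376
grip_force: 13.8
```

Contact came at a reading of z = 2 mm on the 24 mm top, so the true tips sit 22 mm above the reading. I'll re-grasp lower with that correction.

Request:
move_arm:
  increments:
    - [0.4,0,0,-0.2,0,0,0]
    - [1,0,0,-0.2,0,0,0]
    - [1,0,0,0,0,0,0]
    - [1,0,0,0,0,0,0]
    - [1,0,0,0,0,0,0]
    - [1,0,0,0,0,0,0]
    - [1,0,0,0,0,0,0]
    - [1,0,0,0,0,0,0]
    - [1,0,0,0.3,0,0,0]
    - [1,0,0,0.2,0,0,0]
    - [1,0,0,0.15,0,0,0]
    - [1,0,0,0,0,0,0]
    - [0.4,0,0,0,0,0,0]
    - [0.4,0,0,0,0,0,0]
    - [0.4,0,0,0,0,0,0]
    - [0.4,0,0,0,0,0,0]
    - [0.4,0,0,0,0,0,0]
    - [0.4,0,0,0,0,0,0]

```text
time_s: 10.1
ee_pos: [0.4692, 0.3143, -0.0126]
eef_rot: [3.141, -0.0, 1.153]
force: [-0.0, -0.7, 1.9]
grip_width: 0.0599
grip_force: 20.0
```

Request:
move_arm:
  increments:
    - [0.4,0,0,-0.4,0,0,0]
    - [0.4,0,0,-1,0,0,-0.08]
    - [0.4,0,0,-1,0,0,-0.08]
    - [0.4,0,0,-1,0,0,-0.08]
    - [0.4,0,0,0,0,0,0]

```text
time_s: 10.6
ee_pos: [0.4712, 0.3155, 0.164]
eef_rot: [3.133, -0.007, 1.395]
force: [-0.0, 0.5, -2.1]
grip_width: 0.0598
grip_force: 20.0
```

```bash
python3 - <<'E'
from h import *
print(ctrl.get_obs()["grip_width"]); go(.53,-.17,.16,-.18)
E
```

```text
0.05984142459026529
from [0.4712 0.3155 0.164 ] shift [-9.357  2.852  0.039] rows>= 10.0 rot [ 0.0081 -0.0069  0.0046] rot [ 0.0109  0.0127 -3.1369] q6 0.7
```

Request:
move_arm:
  increments:
    - [0.4,-0.5,0.14,0,0,0,0]
    - [0.4,-0.85,0.26,0,0,0,0]
    - [0.4,-0.85,0.26,0,0,0,0]
    - [0.4,-0.85,0.26,0,0,0,0]
    - [0.4,-0.85,0.26,0,0,0,0]
    - [0.4,-0.85,0.26,0,0,0,0]
    - [0.4,-0.85,0.26,0,0,0,0]
    - [0.4,-0.85,0.26,0,0,0,0]
    - [0.4,-0.85,0.26,0,0,0,0]
    - [0.4,-0.85,0.26,0,0,0,0]
    - [0.4,-0.85,0.26,0,0,0,0]
    - [0.4,-0.36,0.11,0,0,0,0]
    - [0.4,0,0,0,0,0,0]
    - [0.4,0,0,0,0,0,0]
    - [0.4,0,0,0,0,0,0]

```text
time_s: 12.1
ee_pos: [0.5263, -0.1706, 0.1568]
eef_rot: [-3.141, -0.0, 1.394]
force: [-0.8, 0.3, -1.9]
grip_width: 0.0597
grip_force: 20.0
```

```bash
python3 - <<'E'
from h import *
p,T=wrist(); im=p["color"]; cv2.imwrite("pics/w5.png",cv2.resize(im,(800,600),interpolation=2)); np.savez("w5",im=im,T=T,K=p["K"])
E
```

```text
(no output)
```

View pics/w5.png

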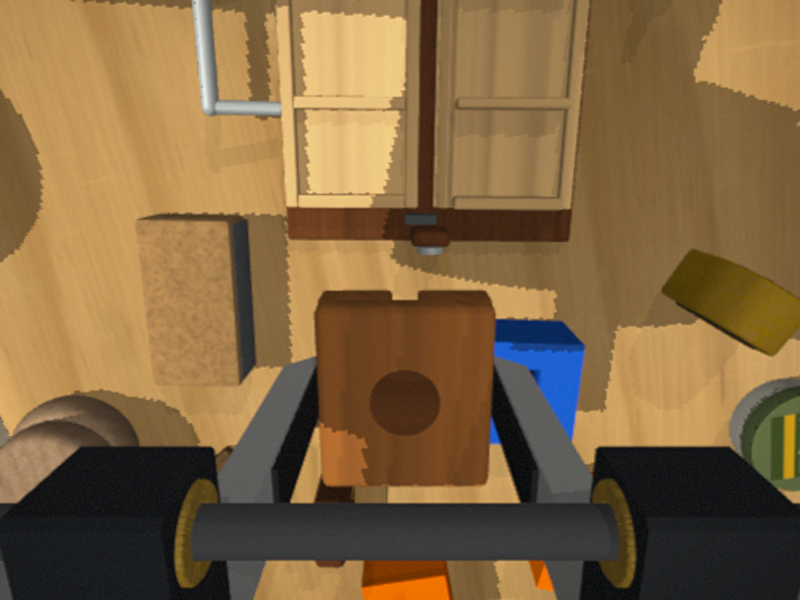

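The view is straight along the jig. The -y base corners are at (289,240) and (570,241), and the bar corner is at (209,110). The narrow leaf pocket's inner rim runs across columns 297-405, between the end wall at row 198 and the divider at rows 98-108.

```bash
python3 - <<'E'
from h import *
k=512/800
d=np.load("w5.npz");p={"K":d["K"]};T=d["T"]
d1=np.load("w1.npz");T1=d1["T"]
A=[((-.093,-.1285,.01),(289,240)),((.093,-.1285,.01),(570,241)),((-.13,-.048,.028),(209,110))]
B=[((-.093,.1285,.01),(407,250)),((.093,.1285,.01),(375,436)),((-.13,.048,.028),(324,190)),((.093,-.1285,.01),(110,393))]
def f(v,r=0):
    out=[]
    for L,t in ((A,T),(B,T1)):
        J=np.array([q[0] for q in L]);U=np.array([q[1] for q in L])*k;c,s=np.cos(v[2]),np.sin(v[2])
        X=np.c_[v[0]+c*J[:,0]-s*J[:,1],v[1]+s*J[:,0]+c*J[:,1],J[:,2]]
        out.append((proj(p,X,t)-U)*(1 if t is T else .6))
    return np.concatenate(out).ravel()
r=least_squares(f,(.57,-.02,-.18));v=r.x;print(np.round(v,4),np.round(f(v).reshape(-1,2),1).tolist())
def toj(X): c,s=np.cos(v[2]),np.sin(v[2]);D=X[:2]-v[:2];return np.round([c*D[0]+s*D[1],-s*D[0]+c*D[1]],4)*1000
for n,uv,z,t in [("Lrim in",(297,150),.024,T),("L hinge-side in",(405,150),.024,T),("Lfloor left",(304,150),.016,T),("narrow -y wall",(350,197),.024,T),("div lo",(350,109),.024,T),("div hi",(350,98),.024,T),("base -y",(350,240),.01,T),("nest in",(455,150),.023,T),("nest out",(563,150),.023,T),("n wall -y",(510,198),.023,T),("ndiv lo",(510,109),.03,T),("leaf outer rim",(286,150),.024,T),
 ("w1 wide +y wall",(387,290),.024,T1),("w1 div wide lo",(289,285),.024,T1),("w1 div hi narrow",(199,260),.024,T1),("w1 -y wall",(140,245),.024,T1)]:
    print(n,toj(at(p,np.array(uv)*k,z,t)))
E
```

```text
[ 0.569  -0.0203 -0.177 ] [[-0.6, 0.3], [-0.3, -0.5], [0.9, -1.0], [0.3, -0.8], [-0.1, -0.5], [-1.9, 0.3], [-1.1, 0.2]]
Lrim in [-81.2 -71.4]
L hinge-side in [-15.8 -71.4]
Lfloor left [-78.4 -71.3]
narrow -y wall [-49.9 -99.4]
div lo [-48.5 -48. ]
div hi [-48.3 -41.9]
base -y [ -52.1 -128.3]
nest in [ 14.7 -71.4]
nest out [ 80.4 -71.5]
n wall -y [  49.6 -100.1]
ndiv lo [ 45.6 -48.5]
leaf outer rim [-87.9 -71.4]
w1 wide +y wall [-55.8 116.6]
w1 div wide lo [-45.7  32. ]
w1 div hi narrow [-54.4 -46.5]
w1 -y wall [-58.9 -96.8]
```

```bash
cat >> h.py <<'E'
JV=np.array([.569,-.0203,-.177])
def jw(x,y): c,s=np.cos(JV[2]),np.sin(JV[2]);return JV[0]+c*x-s*y,JV[1]+s*x+c*y
def toj(X): c,s=np.cos(JV[2]),np.sin(JV[2]);D=np.array(X)[:2]-JV[:2];return np.round(np.array([c*D[0]+s*D[1],-s*D[0]+c*D[1]])*1000,1)
E
python3 - <<'E'
from h import *
print(jw(-.048,.03),jw(-.048,.062),jw(-.048,-.074)); go(*jw(-.048,.03),.12,JV[2])
E
```

```text
(np.float64(0.5270322522706138), np.float64(0.017682998177113426)) (np.float64(0.5326667239871667), np.float64(0.04918304148621644)) (np.float64(0.5087202191918169), np.float64(-0.08469214257747135))
from [ 0.5264 -0.1706  0.157 ] shift [ 3.708 -0.649  0.741] rows>= 4.0 rot [-0.0002 -0.0001  0.0002] rot [ 2.0000e-04 -4.0000e-04 -3.1414e+00] q6 -0.2
```

Request:
move_arm:
  increments:
    - [0.4,0.6,-0.1,0,0,0,0]
    - [0.4,0.8,-0.15,0,0,0,0]
    - [0.4,0.8,-0.15,0.2,0,0,0]
    - [0.4,0.8,-0.15,0.24,0,0,0]
    - [0.4,0.7,-0.1,0.3,0,0,0]
    - [0.4,0,0,0,0,0,0]
    - [0.4,0,0,0,0,0,0]

```text
time_s: 12.85
ee_pos: [0.5269, 0.0173, 0.1202]
eef_rot: [-3.141, 0.0, 1.395]
force: [-0.3, 0.2, -1.4]
grip_width: 0.0599
grip_force: 20.0
```

```bash
python3 - <<'E'
from h import *
p,T=wrist(); im=p["color"]; cv2.imwrite("pics/w6.png",cv2.resize(im,(800,600),interpolation=2)); np.savez("w6",im=im,T=T,K=p["K"])
go(*jw(-.048,.062),.12,JV[2])
pr=lambda x,y,z:np.round(proj(p,np.array([[*jw(x,y),z]]),T)[0]/.64).astype(int).tolist()
print("wide pocket corners",[pr(-.048+i*.033,.062+j*.037,.024) for i in(-1,1) for j in(-1,1)],"base",[pr(i*.093,.1285,.01) for i in (-1,1)],"bar",pr(-.13,.048,.028))
E
```

```text
from [0.5272 0.0164 0.1205] shift [ 0.665 -0.008  0.01 ] rows>= 1.0 rot [0.0005 0.0001 0.    ] rot [-2.0000e-04  8.0000e-04 -3.1416e+00] q6 0.14
wide pocket corners [[349, 307], [345, 177], [462, 307], [466, 177]] base [[325, 122], [658, 122]] bar [261, 270]
```

View pics/w6.png

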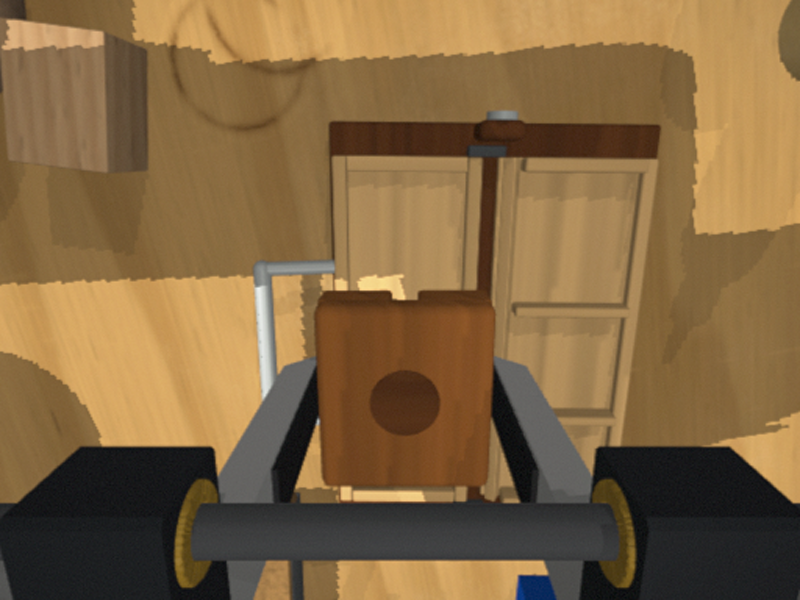

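The base matches the prediction. The wide pocket's +y inner wall shows at row 169 rather than 177, and the nest dividers are at rows 305-317 and 412-424.

```bash
python3 - <<'E'
from h import *
d=np.load("w6.npz");p={"K":d["K"]};T=d["T"];im=d["im"]
f=lambda uv,z:toj(at(p,np.array(uv)*.64,z,T))
for n,uv,z in [("leaf +y wall in top",(405,169),.024),("rim in",(347,220),.024),("hinge in",(467,220),.024),("nest +y wall",(580,171),.023),("nest in x",(519,240),.023),("nest out x",(630,240),.023),("ndiv1 hi",(570,304),.03),("ndiv1 lo side",(570,311),.03),("ndiv2 hi",(565,411),.03),("ndiv2 mid",(565,417),.03),("leaf +y outer",(405,156),.024)]: print(n,f(uv,z))
cv2.imwrite("pics/c6.png",cv2.resize(im[95:205,205:425],(800,400),interpolation=2))
d=np.load("w5.npz");cv2.imwrite("pics/c5.png",cv2.resize(d["im"][0:165,170:390],(800,600),interpolation=2))
E
```

```text
leaf +y wall in top [-48.4 103.2]
rim in [-80.8  75.5]
hinge in [-13.7  75.6]
nest +y wall [ 47.5 102.2]
nest in x [16.3 64.2]
nest out x [79.2 64.3]
ndiv1 hi [46.1 28.6]
ndiv1 lo side [46.5 24.4]
ndiv2 hi [ 48.8 -38.7]
ndiv2 mid [ 49.1 -42.8]
leaf +y outer [-48.4 110. ]
```

View pics/c6.png

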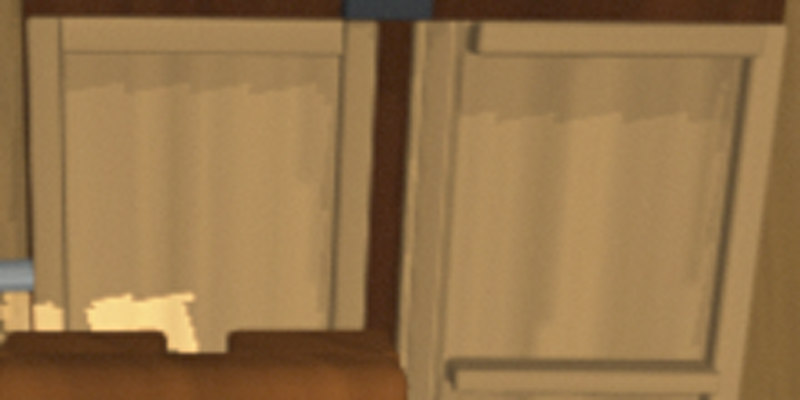

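View pics/c5.png

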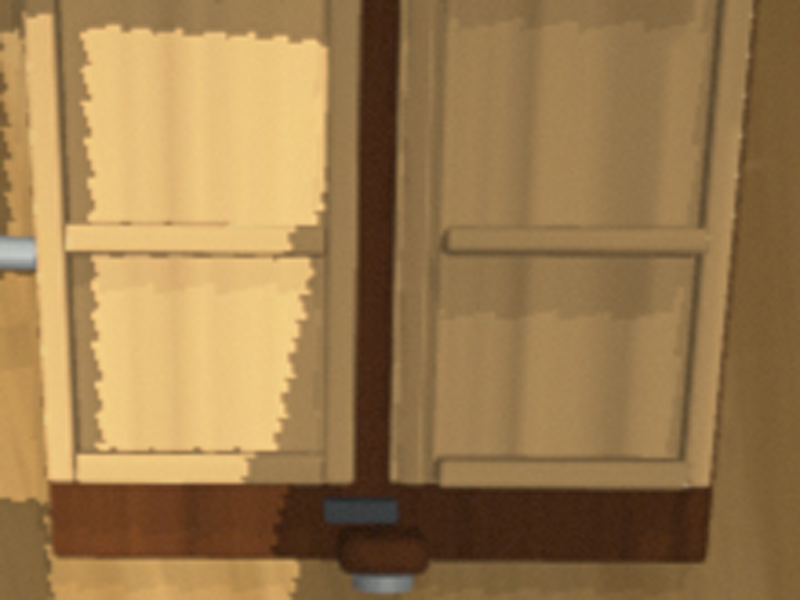

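```bash
python3 - <<'E'
from h import *
d=np.load("w6.npz");p={"K":d["K"]};T=d["T"]
o=ctrl.get_obs();X=at(p,np.array((405,403.))*.64,.1205+.0366,T);print("inlay",X, "local",toolT(o)[:3,:3].T@(X-o["ee_pos"]))
go(*jw(-.048,.0645),.004,JV[2])
E
```

```text
inlay [0.52616905 0.01632434 0.1571    ] local [-0.00023458 -0.00097256 -0.03659187]
from [0.5272 0.0164 0.1205] shift [ 0.715 -0.009  2.33 ] rows>= 3.0 rot [0.0005 0.0001 0.    ] rot [-2.0000e-04  8.0000e-04 -3.1416e+00] q6 0.14
```

Request:
move_arm:
  increments:
    - [0.4,0.36,0,0.2,0,0,0]
    - [0.4,0.355,0,0.4,0,0,0]
    - [0.4,0,0,0.6,0,0,0]
    - [0.4,0,0,0.5,0,0,0]
    - [0.4,0,0,0.3,0,0,0]
    - [0.4,0,0,0.15,0,0,0]
    - [0.4,0,0,0.1,0,0,0]
    - [0.4,0,0,0.06,0,0,0]
    - [0.4,0,0,0,0,0,0]
    - [0.4,0,0,0,0,0,0]

```text
time_s: 13.9
ee_pos: [0.5338, 0.0513, 0.0053]
eef_rot: [3.141, -0.0, 1.393]
force: [0.2, 0.5, -0.7]
grip_width: 0.0597
grip_force: 20.0
```

Request:
move_arm:
  increments:
    - [0.4,0,0,0.03,0,0,0]
    - [0.4,0,0,0,0,0,0]
    - [0.72,0,0,0,0,0,0]
    - [0.72,0,0,0,0,0,0]
    - [0.72,0,0,0,0,0,0]
    - [0.72,0,0,-0.2,0,0,0]
    - [0.72,0,0,-0.5,0,0,0]
    - [0.72,0,0,-0.9,0,0,0]
    - [1,0,0,-0.9,0,0,0]
    - [1,0,0,-0.5,0,0,0]

```text
time_s: 14.9
ee_pos: [0.5343, 0.0514, 0.1577]
eef_rot: [3.137, -0.001, 1.393]
force: [0.7, 0.2, 0.0]
grip_width: 0.0801
grip_force: 0.0
```

```bash
python3 - <<'E'
from h import *
p,T=wrist(); im=p["color"]; cv2.imwrite("pics/w7.png",im); 
d=ctrl.cut_out("wide_block",p)[0]; x,i=fitbox(p,T,d["mask"],jw(-.048,.0645),.06,.068,.016,.04,[-.3,-.17,0]); print(d["conf"],np.round(x,4),i,toj(x),ctrl.get_obs()["time_s"])
go(.570,.3255,.15,-.2)
E
```

```text
0.92 [ 0.5326  0.0509 -0.1797] 0.9727910317437963 [-48.3  63.7] 15.0
from [0.5351 0.0514 0.1578] shift [ 5.518 -0.283  0.161] rows>= 6.0 rot [ 0.0069 -0.0015  0.0221] rot [ 2.3000e-03  1.0700e-02 -3.1195e+00] q6 0.21
```

Request:
move_arm:
  increments:
    - [1,0.5,-0.03,0,0,0,0.011]
    - [1,0.9,-0.05,0,0,0,0.011]
    - [1,0.9,-0.05,0,0,0,0]
    - [1,0.9,-0.05,0,0,0,0]
    - [1,0.9,-0.05,0,0,0,0]
    - [1,0.5,-0.03,0,0,0,0]
    - [1,0,0,0,0,0,0]
    - [1,0,0,0,0,0,0]

```text
time_s: 15.8
ee_pos: [0.5649, 0.2794, 0.1523]
eef_rot: [-3.14, 0.001, 1.372]
force: [0.1, -0.2, 0.0]
grip_width: 0.0939
grip_force: 0.0
```

```bash
python3 - <<'E'
from h import *
p,T=wrist()
for d in ctrl.cut_out("narrow_block",p)[:1]:
    c=d["centre"];x,i=fitbox(p,T,d["mask"],at(p,(c[1],c[0]),.02,T),.06,.044,0,.024); print(d["conf"],np.round(x,4),i)
    go(*x[:2],-.013,x[2])
E
```

```text
0.72 [ 0.5777  0.3523 -0.2091] 0.9762235230221471
from [0.5653 0.2785 0.153 ] shift [ 1.498 -0.051  3.319] rows>= 4.0 rot [-0.0004  0.0005  0.0082] rot [-7.0000e-04 -7.0000e-04 -3.1334e+00] q6 0.6
```

The narrow block was knocked about 27 mm towards +y, so I'll grasp it at its new place.

Request:
move_arm:
  increments:
    - [1,0.7,-0.02,0.3,0,0,0.008]
    - [1,0.798,-0.03,0.5,0,0,0]
    - [1,0,0,0.9,0,0,0]
    - [1,0,0,0.8,0,0,0]
    - [1,0,0,0.5,0,0,0]
    - [1,0,0,0.31,0,0,0]
    - [1,0,0,0,0,0,0]
    - [0.4,0,0,0,0,0,0]
    - [0.4,0,0,0,0,0,0]
    - [0.4,0,0,0,0,0,0]
    - [0.4,0,0,0,0,0,0]
    - [0.4,0,0,0,0,0,0]

```text
time_s: 17.1
ee_pos: [0.5784, 0.3535, -0.0117]
eef_rot: [3.141, -0.001, 1.363]
force: [-0.9, -0.3, 3.8]
grip_width: 0.0599
grip_force: 20.0
```

Request:
move_arm:
  increments:
    - [0.4,0,0,-0.4,0,0,0]
    - [0.4,0,0,-0.9,0,0,-0.02]
    - [0.4,0,0,-0.9,0,0,-0.01]
    - [0.4,-0.5,0,-0.6,0,0,0]
    - [0.4,-0.9,0,0,0,0,0]
    - [0.4,-0.9,0,0,0,0,0]
    - [0.4,-0.9,0,0,0,0,0]
    - [0.4,-0.9,0,0,0,0,0]
    - [0.4,-0.9,0,0,0,0,0]
    - [0.4,-0.9,0,0,0,0,0]
    - [0.4,-0.9,0,0,0,0,0]
    - [0.4,-0.9,0,0,0,0,0]
    - [0.4,-0.6,0,0,0,0,0]
    - [0.4,0,0,0,0,0,0]
    - [0.4,0,0,0,0,0,0]

```text
time_s: 18.6
ee_pos: [0.5046, -0.0553, 0.1277]
eef_rot: [3.142, -0.0, 1.392]
force: [-0.5, 0.3, -1.0]
grip_width: 0.0594
grip_force: 20.0
```

```bash
python3 - <<'E'
from h import *
go(*jw(-.0475,-.072),.0045,JV[2])
E
```

```text
from [ 0.5046 -0.0553  0.1277] shift [-0.524  0.196  2.465] rows>= 3.0 rot [ 0.0001 -0.0002 -0.0022] rot [-2.0000e-04 -1.0000e-04  3.1393e+00] q6 -0.0
```

Request:
move_arm:
  increments:
    - [0.4,-0.26,0.1,0.2,0,0,0]
    - [0.4,-0.264,0.096,0.4,0,0,0]
    - [0.4,0,0,0.6,0,0,0]
    - [0.4,0,0,0.5,0,0,0]
    - [0.4,0,0,0.4,0,0,0]
    - [0.4,0,0,0.15,0,0,0]
    - [0.4,0,0,0.1,0,0,0]
    - [0.4,0,0,0.1,0,0,0]
    - [0.4,0,0,0,0,0,0]
    - [0.4,0,0,0,0,0,0]

```text
time_s: 19.6
ee_pos: [0.51, -0.0827, 0.0057]
eef_rot: [3.141, 0.0, 1.393]
force: [-0.1, 0.2, -1.5]
grip_width: 0.0602
grip_force: 20.0
```

Request:
move_arm:
  increments:
    - [0.4,0,0,0.02,0,0,0]
    - [0.72,0,0,0,0,0,0]
    - [0.72,0,0,0,0,0,0]
    - [0.72,0,0,0,0,0,0]
    - [0.72,0,0,-0.2,0,0,0]
    - [0.72,0,0,-0.5,0,0,0]
    - [0.72,0,0,-0.9,0,0,0]
    - [0.32,0,0,-0.5,0,0,0]
    - [0.32,0,0,0,0,0,0]
    - [0.32,0,0,0,0,0,0]

```text
time_s: 20.6
ee_pos: [0.5097, -0.0826, 0.1096]
eef_rot: [3.141, 0.0, 1.393]
force: [0.7, 0.5, 0.2]
grip_width: 0.0467
grip_force: 0.0
```

```bash
python3 - <<'E'
from h import *
p,T=wrist(); im=p["color"]; cv2.imwrite("pics/w8.png",cv2.resize(im,(800,600),interpolation=2)); 
for n,w,y in (("narrow_block",.044,-.073),("wide_block",.068,.0645)):
  for d in ctrl.cut_out(n,p)[:1]:
    x,i=fitbox(p,T,d["mask"],jw(-.048,y),.06,w,.016,.04,[-.17]); print(d["conf"],np.round(x,4),round(i,3),toj(x))
go(*jw(-.13,0),-.010,JV[2])
th=np.linspace(0,np.pi,14);x=-.13*np.cos(th)-.002*np.sin(th);z=.13*np.sin(th)-.002*np.cos(th)
print(np.round(np.c_[np.diff(x),-np.diff(z)]/.05,2).tolist())
E
```

```text
0.66 [ 0.5089 -0.0837 -0.1777] 0.943 [-48. -73.]
0.88 [ 0.533   0.0516 -0.1741] 0.987 [-48.1  64.4]
from [ 0.5091 -0.0825  0.1081] shift [ 1.434 -1.636  2.366] rows>= 4.0 rot [-0.0019 -0.0001 -0.001 ] rot [-1.0000e-04  3.0000e-03  3.1406e+00] q6 -0.05
[[0.07, -0.62], [0.21, -0.59], [0.35, -0.52], [0.46, -0.42], [0.55, -0.3], [0.61, -0.16], [0.63, -0.01], [0.61, 0.14], [0.56, 0.28], [0.48, 0.41], [0.36, 0.51], [0.23, 0.58], [0.09, 0.62]]
```

View pics/w8.png

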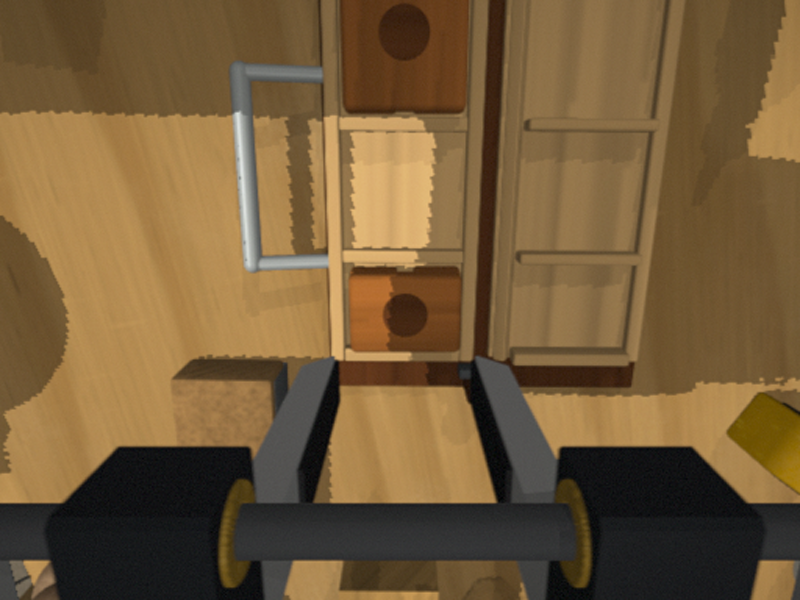

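Both blocks sit in their pockets, wide at the top and narrow at (405,315). The bar runs from (238,66) to (252,268). I'll go to the bar and grip it.

```bash
python3 - <<'E'
from h import *
p,T=wrist()
for uv in ((238,66),(252,268),(245,167)): print(toj(at(p,np.array(uv)*.64,.028,T)))
E
```

```text
[-130.4   51.3]
[-131.4  -49.7]
[-130.9    3.3]
```

Request:
move_arm:
  increments:
    - [0.32,0.48,-0.54,0,0,0,0]
    - [0.32,0.48,-0.55,0,0,0,0]
    - [0.32,0.474,-0.546,0.4,0,0,0]
    - [0.32,0,0,0.7,0,0,0]
    - [0.32,0,0,0.5,0,0,0]
    - [0.32,0,0,0.3,0,0,0]
    - [0.32,0,0,0,0,0,0]
    - [0.32,0,0,0,0,0,0]

```text
time_s: 21.6
ee_pos: [0.4418, 0.0024, 0.0142]
eef_rot: [-3.141, 0.0, 1.393]
force: [0.3, -0.3, -0.3]
grip_width: 0.0294
grip_force: 0.0
```

Request:
move_arm:
  increments:
    - [0.32,0,0,0.3,0,0,0]
    - [0.32,0,0,0.17,0,0,0]
    - [0.32,0,0,0,0,0,0]
    - [0,0,0,0,0,0,0]
    - [0,0,0,0,0,0,0]
    - [0,0,0,0,0,0,0]
    - [0,0,0,0,0,0,0]
  force: 25

```text
time_s: 22.3
ee_pos: [0.4421, 0.0024, -0.0089]
eef_rot: [3.141, -0.0, 1.393]
force: [-2.1, 0.5, 4.5]
grip_width: 0.0091
grip_force: 25.0
```

Request:
move_arm:
  increments:
    - [0,0,0.02,-0.31,0,0,0]
    - [0,0,0.05,-0.31,0,0,0]
    - [0,0,0.21,-0.59,0,0,0]
    - [0,0,0.35,-0.52,0,0,0]
    - [0,0,0.46,-0.42,0,0,0]
    - [0,0,0.55,-0.3,0,0,0]
    - [0,0,0.61,-0.16,0,0,0]
    - [0,0,0.63,-0.01,0,0,0]
    - [0,0,0.727,0.185,0,0,0]
    - [0,0,0.647,0.389,0,0,0]
    - [0,0,0.506,0.555,0,0,0]
    - [0,0,0.327,0.676,0,0,0]
    - [0,0,0.08,0.4,0,0,0]
    - [0,0,0.04,0.34,0,0,0]
    - [0,0,0,0,0,0,0]
    - [0,0,0,0,0,0,0]
    - [0,0,0,0,0,0,0]

```text
time_s: 24.0
ee_pos: [0.6978, -0.0439, -0.0056]
eef_rot: [-3.141, 0.0, 1.393]
force: [1.2, -2.6, -4.2]
grip_width: 0.0095
grip_force: 25.0
```

Request:
move_arm:
  increments:
    - [0,0,-0.03,-0.31,0,0,0]
    - [0,0,-0.06,-0.31,0,0,0]
    - [0,0,-0.23,-0.58,0,0,0]
    - [0,0,-0.36,-0.51,0,0,0]
    - [0,0,-0.48,-0.41,0,0,0]
    - [0,0,-0.56,-0.28,0,0,0]
    - [0,0,-0.61,-0.14,0,0,0]
    - [0,0,-0.63,0.01,0,0,0]
    - [0,0,-0.61,0.16,0,0,0]
    - [0,0,-0.55,0.3,0,0,0]
    - [0,0,-0.46,0.42,0,0,0]
    - [0,0,-0.35,0.52,0,0,0]
    - [0,0,-0.21,0.59,0,0,0]
    - [0,0,-0.05,0.31,0,0,0]
    - [0,0,-0.02,0.31,0,0,0]
    - [0,0,0,0.02,0,0,0]
    - [0,0,0,0,0,0,0]

```text
time_s: 25.7
ee_pos: [0.4422, 0.003, -0.01]
eef_rot: [3.14, -0.001, 1.393]
force: [3.0, 3.6, -2.2]
grip_width: 0.0092
grip_force: 25.0
```

Request:
move_arm:
  increments:
    - [0.32,0,0,0,0,0,0]
    - [0.32,0,0,0,0,0,0]
    - [0.32,0,0,-0.3,0,0,0]
    - [0.32,0,0,-0.8,0,0,0]
    - [0.32,0,0,-0.9,0,0,0]
    - [0.32,-0.4,0.6,-0.9,0,0,0]
    - [0.32,-0.6,0.8,-0.4,0,0,0]
    - [0.32,-0.6,0.8,0,0,0,0]
    - [0.32,-0.6,0.6,0,0,0,0]
    - [0.32,0,0,0,0,0,0]
    - [0.32,0,0,0,0,0,0]

```text
time_s: 26.8
ee_pos: [0.5536, -0.1248, 0.1466]
eef_rot: [-3.14, -0.0, 1.392]
force: [-0.5, -0.0, 0.3]
grip_width: 0.0299
grip_force: 0.0
```

```bash
python3 - <<'E'
from h import *
p,T=wrist(); im=p["color"]; cv2.imwrite("pics/w9.png",cv2.resize(im,(800,600),interpolation=2)); np.savez("w9",im=im,T=T,K=p["K"])
for n,w,y in (("narrow_block",.044,-.073),("wide_block",.068,.0645)):
  for d in ctrl.cut_out(n,p)[:1]:
    x,i=fitbox(p,T,d["mask"],jw(.048,y),.06,w,.016,.04,[-.17]); print(n,round(d["conf"],2),np.round(x,4),round(i,3),toj(x))
t=ctrl.camera("top"); s=ctrl.camera("scene")
for q in (t,s):
  for n in ("depth_gauge",):
    for d in ctrl.cut_out(n,q)[:2]: print(n,round(d["conf"],2),d["centre"],np.round(at(q,d["centre"][::-1],.08),3))
go(.46,-.27,.16,None)
E
```

```text
narrow_block 0.82 [ 0.6009 -0.1009 -0.1816] 0.939 [ 45.6 -73.7]
wide_block 0.6 [ 0.6269  0.0347 -0.2035] 0.978 [47.3 64.4]
depth_gauge 0.77 [284.0, 264.3] [ 0.468 -0.281  0.08 ]
depth_gauge 0.49 [268.5, 214.1] [ 0.379 -0.195  0.08 ]
from [ 0.554  -0.124   0.1473] shift [-3.205 -1.335 -0.254] rows>= 4.0 q6 -0.11
```

View pics/w9.png

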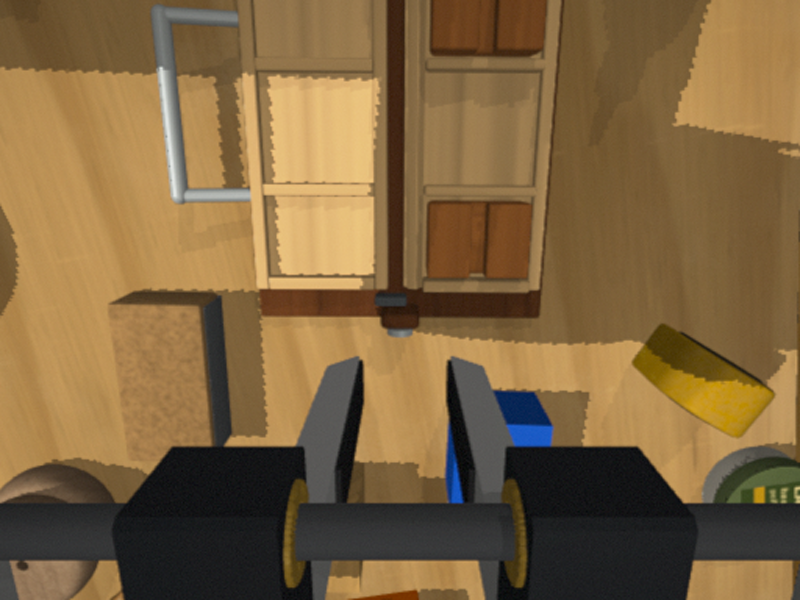

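Both blocks lie face down in the nest with their slots up, and the leaf is open. Next I'll look at the gauge and get the slot profile numerically.

```bash
python3 - <<'E'
from h import *
go(.45,-.37,.22,JV[2])
d=np.load("w9.npz");p={"K":d["K"]};T=d["T"];im=d["im"]
xs=np.arange(.010,.085,.0015)
for y in (-.083,-.073,-.063,.036):
    uv=proj(p,np.array([[*jw(x,y),.04] for x in xs]),T).astype(np.float32)
    g=cv2.remap(cv2.cvtColor(im,6),uv[None,:,0],uv[None,:,1],1)[0]; print(y,g.tolist())
print(np.round(xs*1000,1).tolist())
E
```

```text
from [ 0.554  -0.124   0.1473] shift [-5.209 -1.179 -1.454] rows>= 6.0 rot [ 0.0004  0.     -0.0002] rot [ 1.0000e-04 -6.0000e-04  3.1414e+00] q6 -0.11
-0.083 [102, 94, 109, 99, 61, 76, 83, 81, 85, 85, 85, 85, 82, 83, 80, 79, 78, 80, 78, 79, 79, 78, 80, 79, 71, 74, 52, 53, 75, 80, 83, 85, 86, 86, 85, 82, 83, 79, 79, 80, 80, 81, 78, 77, 90, 126, 133, 136, 138, 80, 90]
-0.073 [99, 94, 107, 101, 59, 72, 77, 83, 83, 85, 85, 84, 81, 82, 80, 80, 80, 81, 82, 78, 76, 76, 84, 83, 78, 76, 58, 48, 69, 76, 82, 85, 83, 86, 84, 82, 83, 81, 80, 79, 82, 80, 79, 79, 90, 123, 131, 136, 137, 83, 90]
-0.063 [111, 95, 107, 109, 63, 72, 75, 76, 83, 83, 83, 84, 84, 81, 84, 81, 80, 82, 84, 80, 78, 81, 85, 79, 75, 76, 60, 48, 72, 75, 76, 84, 85, 85, 85, 81, 83, 81, 83, 79, 82, 81, 80, 77, 92, 122, 131, 135, 137, 82, 77]
0.036 [114, 94, 94, 110, 81, 59, 70, 73, 70, 69, 70, 73, 76, 77, 74, 73, 73, 77, 75, 73, 74, 69, 73, 75, 69, 66, 61, 41, 56, 70, 72, 71, 70, 69, 71, 77, 78, 75, 72, 72, 74, 72, 73, 71, 69, 99, 122, 123, 122, 112, 56]
[10.0, 11.5, 13.0, 14.5, 16.0, 17.5, 19.0, 20.5, 22.0, 23.5, 25.0, 26.5, 28.0, 29.5, 31.0, 32.5, 34.0, 35.5, 37.0, 38.5, 40.0, 41.5, 43.0, 44.5, 46.0, 47.5, 49.0, 50.5, 52.0, 53.5, 55.0, 56.5, 58.0, 59.5, 61.0, 62.5, 64.0, 65.5, 67.0, 68.5, 70.0, 71.5, 73.0, 74.5, 76.0, 77.5, 79.0, 80.5, 82.0, 83.5, 85.0]
```

Request:
move_arm:
  increments:
    - [0.45,-0.4,-0.1,-0.7,0,0,0]
    - [0.45,-0.8,-0.18,-0.75,0,0,0]
    - [0.45,-0.8,-0.18,0,0,0,0]
    - [0.45,-0.8,-0.18,0,0,0,0]
    - [0.45,-0.8,-0.18,0,0,0,0]
    - [0.45,-0.8,-0.18,0,0,0,0]
    - [0.45,-0.8,-0.18,0,0,0,0]
    - [0.45,0,0,0,0,0,0]
    - [0.45,0,0,0,0,0,0]

```text
time_s: 28.05
ee_pos: [0.4514, -0.3664, 0.2157]
eef_rot: [-3.142, -0.0, 1.392]
force: [0.0, 0.5, -0.4]
grip_width: 0.0425
grip_force: 0.0
```

```bash
python3 - <<'E'
from h import *
p,T=wrist(); im=p["color"]; cv2.imwrite("pics/w10.png",cv2.resize(im,(800,600),interpolation=2)); np.savez("w10",im=im,T=T,K=p["K"])
for d in ctrl.cut_out("depth_gauge",p)[:2]:
    w=at(p,d["centre"][::-1],.09,T);print("gauge",round(d["conf"],2),np.round(d["centre"]),np.round(w,3),d["mask"].sum())
    x,i=fitbox(p,T,d["mask"],w,.018,.044,.05,.11);print(np.round(x,4),round(i,3))
for d in ctrl.cut_out("gauge_stand",p)[:3]:
    w=at(p,d["centre"][::-1],.05,T);print("stand",round(d["conf"],2),np.round(d["centre"]),np.round(w,3),d["mask"].sum())
    x,i=fitbox(p,T,d["mask"],w,.06,.07,0,.05);print(np.round(x,4),round(i,3))
E
```

```text
gauge 0.62 [ 96. 252.] [ 0.46  -0.283  0.09 ] 1065
[ 0.4623 -0.2837 -0.1897] 0.955
stand 0.76 [ 94. 266.] [ 0.473 -0.283  0.05 ] 3034
[ 0.4624 -0.2836 -0.2019] 0.73
stand 0.68 [199. 295.] [ 0.486 -0.401  0.05 ] 3378
[ 0.4871 -0.4106 -0.0047] 0.934
```

View pics/w10.png

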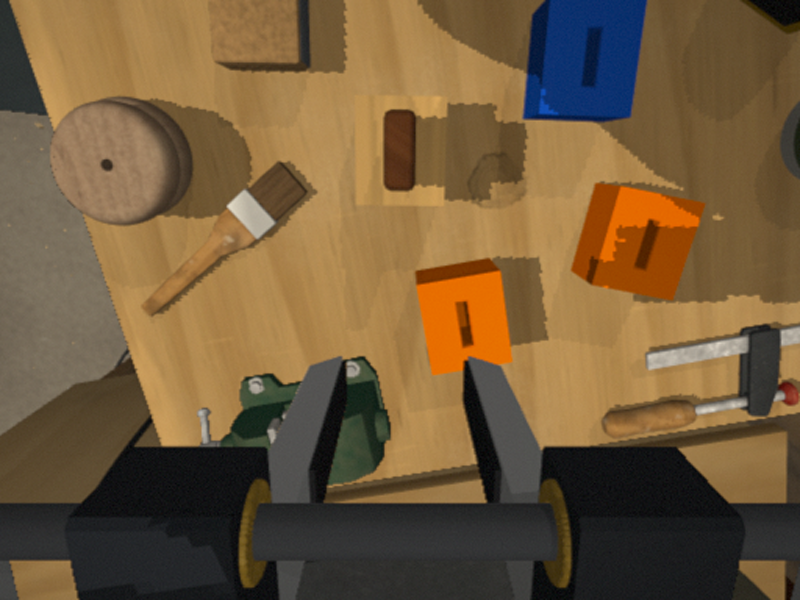

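The gauge handle is at (399,150) in the wooden stand, with yaw about -0.19.

```bash
python3 - <<'E'
from h import *
go(.4623,-.2837,.046,-.185)
E
```

```text
from [ 0.4522 -0.3652  0.2159] shift [ 1.64  -0.088  3.398] rows>= 4.0 rot [ 0.0002 -0.      0.0085] rot [ 1.0000e-04  3.0000e-04 -3.1331e+00] q6 -0.57
```

Request:
move_arm:
  increments:
    - [0.45,0.7,-0.04,0,0,0,0.008]
    - [0.45,0.94,-0.05,0,0,0,0]
    - [0.45,0,0,0,0,0,0]
    - [0.45,0,0,0.9,0,0,0]
    - [0.45,0,0,0.9,0,0,0]
    - [0.45,0,0,0.9,0,0,0]
    - [0.45,0,0,0.7,0,0,0]
    - [0.45,0,0,0,0,0,0]
    - [0,0,0,0,0,0,0]
    - [0,0,0,0,0,0,0]
    - [0,0,0,0,0,0,0]
    - [0,0,0,0,0,0,0]
    - [0,0,0,0,0,0,0]
    - [0,0,0,0,0,0,0]
  force: 25

```text
time_s: 29.6
ee_pos: [0.4628, -0.2853, 0.0474]
eef_rot: [3.139, 0.001, 1.385]
force: [-0.2, 1.7, 8.8]
grip_width: 0.0181
grip_force: 25.0
```

Request:
move_arm:
  increments:
    - [0,0,0,-0.1,0,0,0]
    - [0,0,0,-0.2,0,0,0]
    - [0,0,0,-0.4,0,0,0]
    - [0,0,0,-0.6,0,0,0]
    - [0,0,0,-0.6,0,0,0]
    - [0,0,0,-0.5,0,0,0]
    - [0,0,0,0,0,0,0]

```text
time_s: 30.3
ee_pos: [0.4632, -0.2857, 0.1699]
eef_rot: [3.136, 0.003, 1.385]
force: [-0.3, 0.3, -1.1]
grip_width: 0.0181
grip_force: 25.0
```

```bash
python3 - <<'E'
from h import *
o=ctrl.get_obs();print(o["grip_width"],o["force"],o["eef_rot"])
go(*jw(.0478,.063),.11,JV[2]); print(jw(.0478,.063),jw(.0471,-.0745))
E
```

```text
0.018145084009834334 [-0.25806748  0.28741069 -1.06321258] [3.13593324e+00 2.64227570e-03 1.38482502e+00]
from [ 0.4632 -0.2857  0.1699] shift [6.879 2.036 1.192] rows>= 8.0 rot [ 0.0056  0.0027 -0.009 ] rot [ 0.0042 -0.0088  3.1326] q6 -0.43
(np.float64(0.6271460558849361), np.float64(0.03329921813819565)) (np.float64(0.6022463717804861), np.float64(-0.10192927638680674))
```

Request:
move_arm:
  increments:
    - [0,0.4,0.12,0,0,0,-0.009]
    - [0,0.8,0.24,0,0,0,0]
    - [0,0.8,0.24,0,0,0,0]
    - [0,0.8,0.24,0,0,0,0]
    - [0,0.8,0.24,0,0,0,0]
    - [0,0.8,0.24,0,0,0,0]
    - [0,0.8,0.24,0,0,0,0]
    - [0,0.8,0.24,0,0,0,0]
    - [0,0.6,0.16,0,0,0,0]
    - [0,0.28,0.08,0,0,0,0]
    - [0,0,0,0.4,0,0,0]
    - [0,0,0,0.5,0,0,0]
    - [0,0,0,0,0,0,0]
    - [0,0,0,0,0,0,0]

```text
time_s: 31.7
ee_pos: [0.6231, 0.0352, 0.121]
eef_rot: [-3.141, 0.0, 1.393]
force: [0.4, -0.4, -0.6]
grip_width: 0.0179
grip_force: 25.0
```

```bash
python3 - <<'E'
from h import *
go(*jw(.0478,.063),.0845,JV[2])
E
```

```text
from [0.6231 0.0352 0.121 ] shift [-0.023  0.088  0.73 ] rows>= 1.0 rot [-0.0007  0.0002 -0.0006] rot [3.000e-04 1.100e-03 3.141e+00] q6 0.18
```

Request:
move_arm:
  increments:
    - [0,-0.023,0.088,0.2,0,0,0]
    - [0,0,0,0.35,0,0,0]
    - [0,0,0,0.17,0,0,0]
    - [0,0,0,0,0,0,0]
    - [0,0,0,0,0,0,0]

```text
time_s: 32.2
ee_pos: [0.6277, 0.0337, 0.0854]
eef_rot: [3.141, -0.0, 1.394]
force: [-0.5, 0.2, -0.8]
grip_width: 0.0182
grip_force: 25.0
```

```bash
python3 - <<'E'
from h import *
print(toj(ctrl.get_obs()["ee_pos"]));p,T=wrist(); cv2.imwrite("pics/w11.png",cv2.resize(p["color"][60:330,90:420],(800,600),interpolation=2)[:600])
E
```

```text
[48.3 63.5]
```

View pics/w11.png

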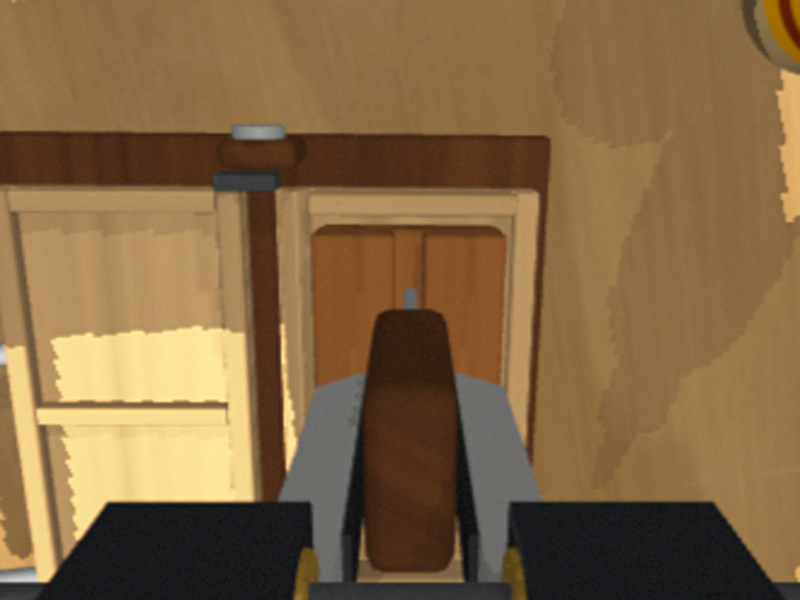

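The blade (column 410) is right over the middle of the slot (394-424), so I'll lower it.

Request:
move_arm:
  increments:
    - [0,0,0,0.06,0,0,0]
    - [0,0,0,0.06,0,0,0]
    - [0,0,0,0.06,0,0,0]
    - [0,0,0,0.04,0,0,0]
    - [0,0,0,0.03,0,0,0]
    - [0,0,0,0.02,0,0,0]
    - [0,0,0,0,0,0,0]

```text
time_s: 32.95
ee_pos: [0.6273, 0.0339, 0.0711]
eef_rot: [-3.141, 0.0, 1.394]
force: [-0.4, -0.7, -1.4]
grip_width: 0.0179
grip_force: 25.0
```

Request:
move_arm:
  increments:
    - [0,0,0,0.02,0,0,0]
    - [0,0,0,0,0,0,0]

```text
time_s: 33.15
ee_pos: [0.6275, 0.0338, 0.0704]
eef_rot: [3.141, -0.0, 1.394]
force: [0.9, -1.1, 0.8]
grip_width: 0.0179
grip_force: 25.0
```

Request:
move_arm:
  increments:
    - [0,0,0,0.02,0,0,0]
    - [0,0,0,0,0,0,0]

```text
time_s: 33.35
ee_pos: [0.6276, 0.0338, 0.0704]
eef_rot: [3.141, -0.0, 1.394]
force: [-3.5, -0.4, 9.0]
grip_width: 0.0179
grip_force: 25.0
```

Firm contact with the slot floor. I'll hold, then lift and go to the narrow block.

Request:
move_arm:
  increments:
    - [0,0,0,0,0,0,0]
    - [0,0,0,0,0,0,0]
    - [0,0,0,0,0,0,0]
    - [0,0,0,0,0,0,0]
    - [0,0,0,0,0,0,0]
    - [0,0,0,0,0,0,0]
    - [0,0,0,0,0,0,0]
    - [0,0,0,0,0,0,0]
    - [0,0,0,-0.1,0,0,0]
    - [0,0,0,-0.3,0,0,0]
    - [0,0,0,-0.5,0,0,0]
    - [0,-0.6,0,0,0,0,0]
    - [0,-0.9,0,0,0,0,0]
    - [0,-0.8,0,0,0,0,0]
    - [0,-0.45,0,0,0,0,0]
    - [0,0,0,0,0,0,0]
    - [0,0,0,0,0,0,0]

```text
time_s: 35.05
ee_pos: [0.6033, -0.1015, 0.115]
eef_rot: [3.141, -0.0, 1.393]
force: [-0.1, 0.7, -1.3]
grip_width: 0.0184
grip_force: 25.0
```

```bash
python3 - <<'E'
from h import *
go(*jw(.0474,-.0745),.0845,JV[2])
E
```

```text
from [ 0.6033 -0.1015  0.115 ] shift [-0.012 -0.015  0.609] rows>= 1.0 rot [ 0.0007 -0.0001 -0.0008] rot [-2.0000e-04 -1.1000e-03  3.1408e+00] q6 -0.05
```

Request:
move_arm:
  increments:
    - [0,-0.012,-0.015,0.25,0,0,0]
    - [0,0,0,0.26,0,0,0]
    - [0,0,0,0.1,0,0,0]
    - [0,0,0,0,0,0,0]
    - [0,0,0,0.05,0,0,0]
    - [0,0,0,0.05,0,0,0]
    - [0,0,0,0,0,0,0]

```text
time_s: 35.75
ee_pos: [0.6023, -0.102, 0.0786]
eef_rot: [-3.141, -0.0, 1.394]
force: [-1.1, 0.3, -1.5]
grip_width: 0.0173
grip_force: 25.0
```

Request:
move_arm:
  increments:
    - [0,0,0,0.05,0,0,0]
    - [0,0,0,0.05,0,0,0]
    - [0,0,0,0.04,0,0,0]
    - [0,0,0,0.02,0,0,0]
    - [0,0,0,0.02,0,0,0]
    - [0,0,0,0,0,0,0]

```text
time_s: 36.35
ee_pos: [0.6023, -0.102, 0.0704]
eef_rot: [3.141, 0.0, 1.394]
force: [-3.0, -0.0, 5.3]
grip_width: 0.018
grip_force: 25.0
```

Request:
move_arm:
  increments:
    - [0,0,0,0.01,0,0,0]
    - [0,0,0,0,0,0,0]
    - [0,0,0,0,0,0,0]
    - [0,0,0,0,0,0,0]
    - [0,0,0,0,0,0,0]
    - [0,0,0,0,0,0,0]
    - [0,0,0,0,0,0,0]
    - [0,0,0,0,0,0,0]
    - [0,0,0,-0.1,0,0,0]
    - [0,0,0,-0.4,0,0,0]
    - [0,0,0,-0.8,0,0,0]
    - [0,0,0,-0.7,0,0,0.008]
    - [0,0,0,0,0,0,0]
    - [0,0,0,0,0,0,0]

```text
time_s: 37.75
ee_pos: [0.6024, -0.102, 0.1693]
eef_rot: [3.141, 0.0, 1.386]
force: [-0.0, -0.0, -1.8]
grip_width: 0.0181
grip_force: 25.0
```

```bash
python3 - <<'E'
from h import *
go(.4628,-.2853,.17,-.186)
E
```

```text
from [ 0.6024 -0.102   0.1693] shift [-4.116 -2.069 -0.015] rows>= 5.0 rot [0.0008 0.     0.001 ] rot [-0.0000e+00  1.2000e-03 -3.1406e+00] q6 -0.04
```

Request:
move_arm:
  increments:
    - [0,-0.5,-0.25,0,0,0,0]
    - [0,-0.8,-0.4,0,0,0,0]
    - [0,-0.8,-0.4,0,0,0,0]
    - [0,-0.8,-0.4,0,0,0,0]
    - [0,-0.8,-0.4,0,0,0,0]
    - [0,-0.416,-0.219,0,0,0,0]
    - [0,0,0,0.4,0,0,0]
    - [0,0,0,0.5,0,0,0]
    - [0,0,0,0.2,0,0,0]
    - [0,0,0,0,0,0,0]
    - [0,0,0,0,0,0,0]

```text
time_s: 38.85
ee_pos: [0.463, -0.2852, 0.1145]
eef_rot: [-3.141, -0.0, 1.386]
force: [0.5, -0.9, -1.0]
grip_width: 0.0176
grip_force: 25.0
```

```bash
python3 - <<'E'
from h import *
go(.4628,-.2853,.0474,-.186)
E
```

```text
from [ 0.463  -0.2852  0.1145] shift [-0.003 -0.003  1.342] rows>= 2.0 rot [-0.0001 -0.      0.0014] rot [ 1.0000e-04 -2.0000e-04 -3.1402e+00] q6 -0.43
```

Request:
move_arm:
  increments:
    - [0,0,0,0.25,0,0,0]
    - [0,0,0,0.2,0,0,0]
    - [0,0,0,0.1,0,0,0]
    - [0,0,0,0.06,0,0,0]
    - [0,0,0,0,0,0,0]

```text
time_s: 39.35
ee_pos: [0.4626, -0.2852, 0.0834]
eef_rot: [-3.141, -0.0, 1.386]
force: [-0.2, -0.2, -1.2]
grip_width: 0.0177
grip_force: 25.0
```

In the slot with no contact force. I'll go on down and seat it.

Request:
move_arm:
  increments:
    - [0,0,0,0.2,0,0,0]
    - [0,0,0,0.2,0,0,0]
    - [0,0,0,0.2,0,0,0]
    - [0,0,0,0.08,0,0,0]
    - [0,0,0,0.02,0,0,0]
    - [0,0,0,0,0,0,0]

```text
time_s: 39.95
ee_pos: [0.4628, -0.2853, 0.0487]
eef_rot: [-3.142, -0.0, 1.386]
force: [1.2, -0.5, -1.9]
grip_width: 0.018
grip_force: 25.0
```

Request:
move_arm:
  increments:
    - [0,0,0,0.02,0,0,0]
    - [0,0,0,0.02,0,0,0]
    - [0,0,0,0,0,0,0]

```text
time_s: 40.25
ee_pos: [0.463, -0.2854, 0.0474]
eef_rot: [3.141, 0.0, 1.386]
force: [-2.2, 1.4, 4.4]
grip_width: 0.0181
grip_force: 25.0
```

Seated at the original height. I'll release and lift off.

Request:
move_arm:
  increments:
    - [0.4,0,0,0,0,0,0]
    - [0.4,0,0,0,0,0,0]
    - [0.4,0,0,0,0,0,0]
    - [0.4,0,0,-0.3,0,0,0]
    - [0.4,0,0,-0.6,0,0,0]
    - [0.4,0,0,-0.9,0,0,0]
    - [0.4,0,0,-0.9,0,0,0]
    - [0.4,-0.8,0,-0.7,0,0,0]
    - [0.4,-0.8,0,0,0,0,0]
    - [0.4,0,0,0,0,0,0]
    - [0.4,0,0,0,0,0,0]

```text
time_s: 41.35
ee_pos: [0.4481, -0.3617, 0.2141]
eef_rot: [-3.141, -0.001, 1.385]
force: [0.1, 0.3, -1.1]
grip_width: 0.0379
grip_force: 0.0
```

```bash
python3 - <<'E'
from h import *
p,T=wrist(); cv2.imwrite("pics/w12.png",cv2.resize(p["color"],(800,600),interpolation=2))
d=ctrl.cut_out("depth_gauge",p)[0];x,i=fitbox(p,T,d["mask"],(.4623,-.2837),.018,.044,.05,.11,[-.19]);print(np.round(x,4),round(i,3))
s=ctrl.camera("scene")
for n in ("leaf_bar","wide_block","narrow_block"):
    for d in ctrl.cut_out(n,s)[:1]: print(n,d["conf"],d["centre"],np.round(at(s,d["centre"][::-1],.04),3))
E
```

```text
[ 0.4623 -0.2836 -0.1891] 0.955
leaf_bar 0.67 [226.2, 234.3] [ 0.481 -0.076  0.04 ]
wide_block 0.73 [181.4, 250.1] [0.584 0.048 0.04 ]
```

View pics/w12.png

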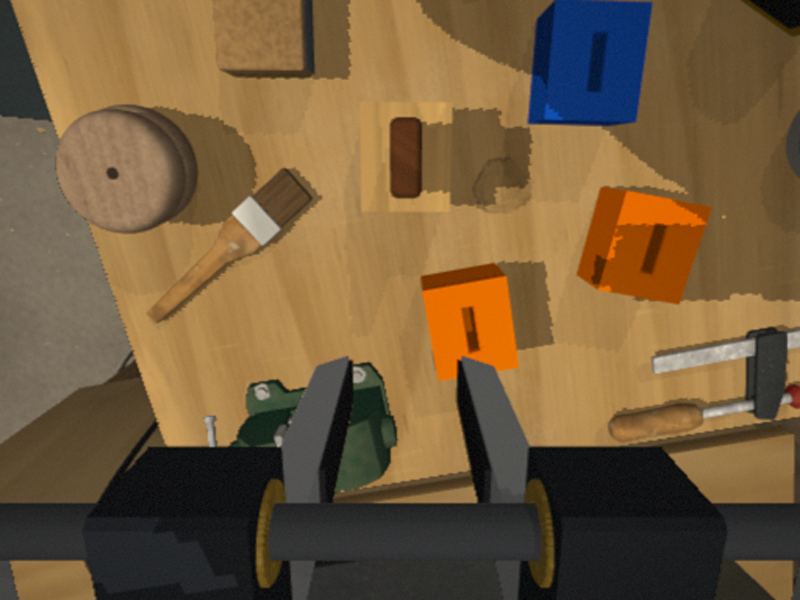

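The gauge (405,157) is back in its stand, in the same pose as at the start. Handing in.

```bash
python3 -c "
from station import ctrl
print(ctrl.hand_in())"
```

```text
the job is handed in; nothing more can be done
None
```

The job is handed in (no verdict was returned): both blocks present, wide and narrow, lie face down in the nest, the leaf is swung back open and flat, both slots were gauged wide first, and the gauge is fully home in its stand.

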